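# Unclamp a bracket with a reversible ratchet and kit it over its spacers

## Task

The finished bracket is still clamped in the bench fixture by a strap and an ordinary right-hand nut, and the captive ratchet on the nut is set to tighten: flip its direction lever to the loosening side, work the handle back and forth to back the nut off until the strap has risen clear of its notch, and swing the strap aside. Make up the kit in the blue tray: lay all the loose steel spacer plates flat in the pocket, one on another, and then lay the bracket flat over them, base down, seated on the pocket's corner blocks between their raised steps. Finish by swinging the strap back over the empty nest, and leave the spray can, the screwdriver and the mug where they are.

Things in the scene. Friction and masses are not known exactly. Their poses are not given: they have to be found in the camera images.
- fixture: Grey clamp fixture fixed to the bench, a plate 20 mm thick. Origin on the bench under the axis of the stud and nut, z up; the plate spans x -85 to 85 mm, y -65 to 135 mm. The bracket's nest (rails 5 mm high) is centred at (0, 85) mm; the ratchet handle points to -x, the strap lies along y. The ratchet's head is a disc of radius 31 mm, top 72 mm above the bench; nut and stud end reach 88 mm.
- nut (a joint): Turn of the right-hand nut, rad, growing as it loosens (counter-clockwise from above). Near 0 it is tight against its stop; 3.6 is its end. It takes about 0.8 Nm and stays where left. A spring lifts the strap 1.6 mm per rad; the strap's heel clears its 2.6 mm deep notch at about 1.65 rad.
- handle (a joint): Angle of the ratchet handle about the nut's axis, rad, counter-clockwise from above; at 0 it points to the fixture's -x. Stop pins limit it to -0.45 .. 0.95. 14 teeth: up to 0.45 rad of a stroke is lost before it bites. It drives the nut only towards the side the direction lever leans to; the other way it clicks freely (0.3 Nm) and the nut stays. Stays where left.
- handle_grip (a point): Middle of the black handle grip, 145 mm from the nut's axis, 60 mm above the bench. The grip runs from 98 to 198 mm from the axis, is 26 mm wide and 22 mm high; only the bench is below it. The point's x axis points outward along the handle, z up.
- lever (a joint): Angle of the direction lever on the ratchet, rad: 0 leans to the clockwise (tightening) side of the handle, 0.9 to the counter-clockwise (loosening) side; it grows counter-clockwise from above, its stops are 0.45 rad either side of the handle's line. It stays where left, may spring back a little, and needs 2 to 4 N at its tip.
- lever_tip (a point): Point near the direction lever's end, 30 mm from its pivot, 81 mm above the bench; its x axis points from the pivot along the lever, z up. The pivot is on the handle's line, 40 mm from the nut's axis. The lever is a dark bar 10 mm wide pointing away from the nut, its end 42 mm from the pivot, from 73 to 87 mm above the bench, just above the head and the handle's neck (top 68 mm).
- strap (a joint): Swing of the dark steel clamp strap about the stud, rad: 0 over the bracket, growing clockwise from above (toe from the fixture's +y to its +x) to 1.65; from 1.1 on the bracket is clear to lift. While the nut is tight its heel is held by the notch. It swings stiffly (0.12 Nm) and stays where left.
- strap_knob (a point): Middle of the upright black knob on the strap's toe, 60 mm from the stud's axis, 54 mm above the bench when tight, 14 mm above the strap's top. The knob is 16 mm across and stands 27 mm above the strap. The strap is 32 mm wide, 14 mm thick, its toe ends 78 mm from the axis. The point's y axis points outward along the strap.
- bracket: Aluminium L-bracket, 0.3 kg: base 130 mm (x) by 70 mm (y), 6 mm thick, and an upright web along its +y edge, 130 mm long, 8 mm thick (y 27 to 35 mm), its top 45 mm above the underside. Origin at the centre of the base's underside, z up. It starts in the fixture's nest, underside 20 mm above the bench, web away from the stud.
- spacer0: Steel spacer plate, 90 mm (x) by 50 mm (y) by 10 mm thick, 0.25 kg, with two dark holes; origin at the centre of its underside. Two to four of them lie flat on the bench; they stack in the tray's pocket, either way round, and stay below the bracket's seat. None if absent.
- spacer1: As spacer0.
- spacer2: As spacer0.
- spacer3: As spacer0.
- tray: Blue kit tray, fixed, 200 mm (x) by 120 mm (y), floor 5 mm thick, rim 12 mm high; origin at the centre of its underside. Four corner blocks round the origin form the spacers' pocket, 98 mm (x) by 58 mm (y); its long sides are open for 70 mm. The bracket lies on the blocks' tops, 48 mm above the bench, centred, long side along x, either way round, between steps 10 mm higher with 4 mm play.
- spray_can: White spray can standing on the bench, 60 mm across, 190 mm high; a bystander.
- screwdriver: Black-handled screwdriver lying on the bench; a bystander.
- mug: White mug, 80 mm across, 90 mm high; a bystander.
Not all that is in view belongs to the job. Leave any orange look-alike of the bracket alone.

How it is judged:
On the way, in this order (a step that is already met when the one before it is completed fails the run):
1. the ratchet's direction lever is flipped to the loosening side (value of joint lever above 0.7 rad), for 0.2 s.
2. the nut is backed off by working the ratchet (value of joint nut above 1.4 rad), for 0.2 s.
3. the strap is swung aside, clear of the bracket (value of joint strap above 0.9 rad), for 0.2 s.
At the end, for the whole second after the job is handed in: Every spacer present lies flat in the pocket (within 8 mm of its centre, 6 degrees); the bracket lies flat, base down, on the corner blocks between their steps (within 8 mm of centre, 4 mm in height, 7 degrees in heading); all at rest; the strap is back over the nest within 0.2 rad (horizontal distance between each of spacer0, spacer1, spacer2, spacer3, bracket and tray below 0.008 m and z of each of spacer0, spacer1, spacer2, spacer3 in the frame of tray below 0.038 m and angle between each of spacer0, spacer1, spacer2, spacer3's own z axis and vertical below 0.1 rad and linear speed of each of spacer0, spacer1, spacer2, spacer3, bracket below 0.03 m/s and z of bracket in the frame of tray between 0.044 and 0.052 m and angle between the x axis of bracket and the x axis of tray, either way round below 0.12 rad and angle between bracket's own z axis and vertical below 0.08 rad and value of joint strap below 0.2 rad); the robot touches nothing.
It fails at once if the spray can is knocked away or over (distance of spray_can from where it was at the start of the episode above 0.04 m or angle between spray_can's own z axis and vertical above 0.5 rad).
It fails at once if the screwdriver is pushed away (distance of screwdriver from where it was at the start of the episode above 0.04 m).
It fails at once if the mug is knocked away or over (distance of mug from where it was at the start of the episode above 0.04 m or angle between mug's own z axis and vertical above 0.5 rad).
Of spacer0, spacer1, spacer2, spacer3 only 2 to 4 are there at a start; the rules pass over those that are not, and their reading is None.
At some moment in a run one of spacer0, spacer1, spacer2, spacer3 may be knocked a few centimetres aside while the robot is not near it.
Once in a run the grip may slacken for a moment while it holds something.
It also fails if it takes over 210 s, if anything falls off the work surface, if the arm or the gripper's body presses on something with over 40 N, if the wrist force passes 120 N, or if a joint passes its speed limit or range.

## Robot

A 6-joint arm with a two-finger parallel gripper is mounted at the origin on the work surface. World frame = base frame: x ahead of the robot, y to its left, z up, the work surface at z = 0. Lengths are in m, angles in rad, forces in N, time in s.
With the tool pointing down it reaches from about 0.3 to 0.775 m from the base axis. Payload 14.6 kg.
Tool frame: the origin (TCP) lies at the very end of the fingers, on their centre line; the grasp point (between the pads) lies 19 mm behind it (arm.grasp_offset is the distance from the TCP to the grasp point, in m); z points along the fingers, y is the direction in which the jaws open and shut (so a half turn about z gives the same grasp; the last joint's range is limited). The gripper opens to 94 mm and grips with 3 to 60 N. Pads are 16 mm wide; open, the fingers measure 119 mm over their backs; the gripper's body (75 mm by 177 mm) begins 78 mm behind the grasp point.
Start: joints at [1.222, 0.3, 1.521, -0, 1.321, -0.067], TCP at [0.153, 0.528, 0.205] pointing down, gripper open.
Joint ranges: [-3.03, 3.03], [-0.79, 2.21], [0.23, 2.52], [-1.04, 4.18], [0, 3.07], [-2.55, 2.55]. Speed limits (rad/s): [2.22, 2.22, 2.57, 3.14, 3.14, 3.14].

## Interface

Orientations are given as a rotation vector (axis times angle).
In Python, from workcell import sensors, eyes, ticket, finder, arm gives the robot as it stands.
- The arm moves only by the tool send_rows, never from a script. Its argument "series" is a list of rows, each an object with "xyz": the shift along the world's x, y, z in mm, a list of three; "spin": the turn about the world's z in degrees; "fingers": the opening, from -1 (shut) to 1 (fully open), so that 0 is half open. A call has 1 to 20 rows; each row shifts and turns the commanded pose from where the row before left it; what a row does not reach is not made up. A row lasts 1/8 s, in which the tool goes at most 62.5 mm and 10.7 degrees, less where a joint would pass 70% of its speed; a pose out of reach is approached as far as the arm can. A call with a gripper value outside its range is refused whole. The fingers move at their own pace and stop on an object; "force" is the grip in N (left out, the last holds). Time passes only in rows, so rows that do not move let the fingers close. It gives the time, the measured TCP pose, the force and the opening at its end, in the units of the state.
- sensors.state(): the state, without advancing time (a new reading comes with each control period).
- eyes.read_camera(name): name is "scene" or "top"; returns a dict with "img" (384x512x3 uint8, red, green, blue), "fx", "fy", "cx", "cy" (pixels), "k1" (the pictures are not rectified: a ray, as slopes to the right and down, at radius r is drawn at 1 + k1 r^2 times it, then the intrinsics apply), "world_from_camera" (4x4, takes a point from camera to world coordinates). Camera axes: x right, y up, looking along -z (the intrinsics and any distortion apply to the point x, -y, -z); pixel columns grow to the right and rows downward; lengths in m; the calibration is good to about 2 mm. A picture is of the moment at which its call begins. There is no depth.
- ticket.sign_off(): hands the job in, once; it reports no verdict.
Trained networks look in a picture, given as the dict that the camera call returned (one of the last four; its "shot" number tells which), for a name from the list of things; names that differ only in an ending like _2 or _b are one class to them, and where a whole thing is asked for, a point or a joint stands for the part that bears it (a point fixed in the world has none). Each returns a list of dicts, best first, with "score" (0 to 1); they miss things now and then, are a little off and sometimes report something else, mostly with a low value. They report only what shows in the picture. A call takes as long as a camera call. They do not tell look-alikes from the thing itself.
- finder.outline_of(target, picture): "mask" (384x512 bool, what is visible of it) and "rect" ([left, top, right, bottom] in pixels, round what is visible of it).
The state is a dict: "time_s": time; "joint_pos": joint angles; "dq": joint speeds; "effort": joint torques, N m; "position": TCP position; "orientation": TCP orientation; "force": force on the tool from outside, world axes, zero at the start; "moment": the same for the moment, N m; "grip_width": opening from 0.0 (shut) to 1.0 (fully open).
Only numpy, scipy, OpenCV 4.12 (cv2) and the standard library are available. Lean on these libraries where they do the work, as an engineer would, in place of code of your own. Each camera call takes 0.05 s, during which the arm holds its last target.

## Working session

There is one attempt and no reset: what is moved stays moved. The work goes in short steps, Python scripts to look and compute and a tool call to move; the robot and the scene stay as the last step left them, time stands still between calls to the robot, and variables do not carry over. Pictures are saved under pics/ and viewed, and the job is handed in when it is done.

Besides the shell and the picture viewer there is one more tool, called in YAML: its name, and indented under it one key for each argument. send_rows: Moves the arm, as the interface text tells. Its arguments: {"type":"object","properties":{"series":{"type":"array"},"force":{"type":"number"}},"required":["series"]}

```bash
ls; mkdir -p pics
cat > h.py <<'E'
import numpy as np, cv2
from workcell import sensors, eyes, ticket, finder, arm
def snap(cam,name=None):
    p=eyes.read_camera(cam)
    if name: cv2.imwrite(f'pics/{name}.png',cv2.cvtColor(p['img'],cv2.COLOR_RGB2BGR))
    return p
def K(p): return np.array([[p['fx'],0,p['cx']],[0,p['fy'],p['cy']],[0,0,1.]])
def proj(p,X):
    X=np.atleast_2d(X).astype(float); T=np.linalg.inv(np.array(p['world_from_camera']))
    c=X@T[:3,:3].T+T[:3,3]; a=c[:,0]/-c[:,2]; b=-c[:,1]/-c[:,2]
    s=1+p['k1']*(a*a+b*b)
    return np.c_[p['fx']*a*s+p['cx'],p['fy']*b*s+p['cy']]
def unproj(p,uv,z):
    uv=np.atleast_2d(uv).astype(float)
    a=(uv[:,0]-p['cx'])/p['fx'];b=(uv[:,1]-p['cy'])/p['fy']; rd=np.hypot(a,b); r=rd.copy()
    for _ in range(30): r=rd/(1+p['k1']*r*r)
    s=1/(1+p['k1']*r*r); d=np.c_[a*s,-b*s,-np.ones(len(a))]
    T=np.array(p['world_from_camera']); d=d@T[:3,:3].T; o=T[:3,3]
    z=np.asarray(z); t=(z-o[2])/d[:,2]
    return o+d*t[:,None]
E
python3 - <<'E'
from h import *
for c in ['scene','top']:
    p=snap(c,c+'0'); print(c,p['fx'],p['cx'],p['cy'],p['k1'],np.array(p['world_from_camera']).round(3).tolist())
    for n in ['fixture','handle_grip','lever_tip','strap_knob','bracket','spacer0','tray','spray_can','screwdriver','mug']:
        for d in finder.outline_of(n,p):
            ys,xs=np.nonzero(d['mask']); print(n,round(d['score'],2),np.round(d['rect']).tolist(),len(xs))
s=sensors.state(); print({k:np.round(v,3).tolist() for k,v in s.items()}); print(arm, [a for a in dir(arm) if a[0]!='_'])
E
```

```text
pics
scene 400.7640879642499 250.47290554949902 190.62615589537594 -0.017898141375343332 [[0.657, -0.595, 0.464, 1.177], [0.754, 0.523, -0.398, -0.564], [-0.006, 0.611, 0.792, 1.13], [0.0, 0.0, 0.0, 1.0]]
fixture 0.9 [158.0, 194.0, 250.0, 277.0] 2426
fixture 0.2 [277.0, 214.0, 320.0, 255.0] 246
handle_grip 0.64 [159.0, 196.0, 207.0, 248.0] 653
lever_tip 0.54 [187.0, 214.0, 196.0, 232.0] 69
lever_tip 0.53 [240.0, 149.0, 263.0, 164.0] 265
strap_knob 0.63 [181.0, 226.0, 222.0, 254.0] 214
strap_knob 0.53 [160.0, 197.0, 251.0, 279.0] 2518
bracket 0.91 [136.0, 278.0, 189.0, 324.0] 1384
bracket 0.73 [123.0, 181.0, 157.0, 219.0] 629
bracket 0.71 [221.0, 283.0, 269.0, 315.0] 1043
bracket 0.71 [81.0, 223.0, 119.0, 262.0] 792
bracket 0.7 [158.0, 197.0, 247.0, 277.0] 2459
bracket 0.69 [204.0, 208.0, 242.0, 250.0] 789
spacer0 0.86 [269.0, 172.0, 295.0, 191.0] 306
spacer0 0.73 [217.0, 168.0, 245.0, 184.0] 295
spacer0 0.56 [241.0, 147.0, 268.0, 168.0] 285
tray 0.79 [292.0, 129.0, 352.0, 174.0] 1380
spray_can 0.57 [356.0, 107.0, 387.0, 154.0] 791
screwdriver 0.82 [280.0, 212.0, 321.0, 254.0] 268
mug
[... 632 characters left out ...]
20.0, 258.0, 247.0] 435
spacer0 0.71 [206.0, 176.0, 220.0, 203.0] 355
tray 0.76 [125.0, 162.0, 174.0, 224.0] 2070
spray_can 0.84 [85.0, 147.0, 119.0, 175.0] 493
spray_can 0.33 [240.0, 220.0, 260.0, 248.0] 432
screwdriver 0.52 [244.0, 127.0, 274.0, 131.0] 167
mug 0.74 [124.0, 252.0, 156.0, 283.0] 651
{'time_s': 1.1, 'joint_pos': [1.222, 0.3, 1.521, 0.0, 1.321, -0.067], 'dq': [-0.0, -0.001, 0.001, -0.0, 0.001, 0.0], 'effort': [-0.001, -53.167, -35.292, 0.071, 0.021, 0.0], 'position': [0.153, 0.528, 0.205], 'orientation': [-0.441, -3.11, 0.0], 'force': [-0.184, -0.06, -0.902], 'moment': [-0.016, -0.045, 0.017], 'grip_width': 1.0}
<Robot object at 0x7f4985167e00> ['IKError', 'grasp_offset']
```

Run:
```python
import cv2
a=cv2.imread('pics/top0.png'); cv2.imwrite('pics/top0c.png',cv2.resize(a[80:300,70:440],None,fx=2.1,fy=2.1,interpolation=cv2.INTER_CUBIC))
a=cv2.imread('pics/scene0.png'); cv2.imwrite('pics/scene0c.png',cv2.resize(a[90:340,70:400],None,fx=2.4,fy=2.4,interpolation=cv2.INTER_CUBIC))
```

```text
(no output)
```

View pics/top0c.png

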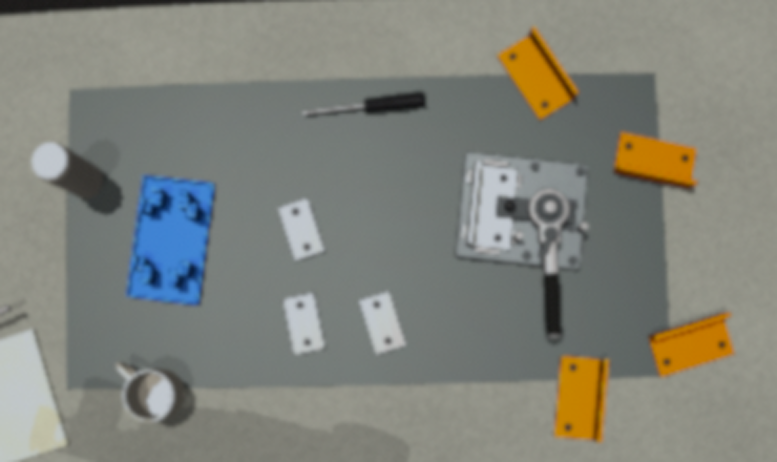

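View pics/scene0c.png

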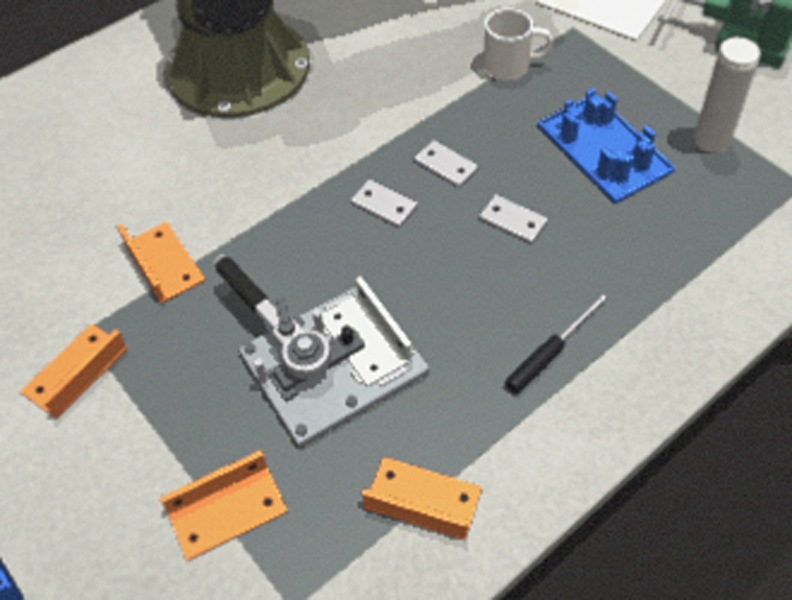

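Run:
```python
import cv2
a=cv2.imread('pics/top0.png'); cv2.imwrite('pics/t1.png',cv2.resize(a[145:250,280:360],None,fx=7,fy=5.7,interpolation=cv2.INTER_CUBIC) if 0 else cv2.resize(a[145:245,280:360],None,fx=6,fy=6,interpolation=cv2.INTER_CUBIC))
a=cv2.imread('pics/scene0.png'); cv2.imwrite('pics/s1.png',cv2.resize(a[190:280,150:255],None,fx=6,fy=6,interpolation=cv2.INTER_CUBIC))
a=cv2.imread('pics/top0.png'); cv2.imwrite('pics/t2.png',cv2.resize(a[155:260,120:265],None,fx=5,fy=5,interpolation=cv2.INTER_CUBIC))
```

```text
(no output)
```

View pics/t1.png

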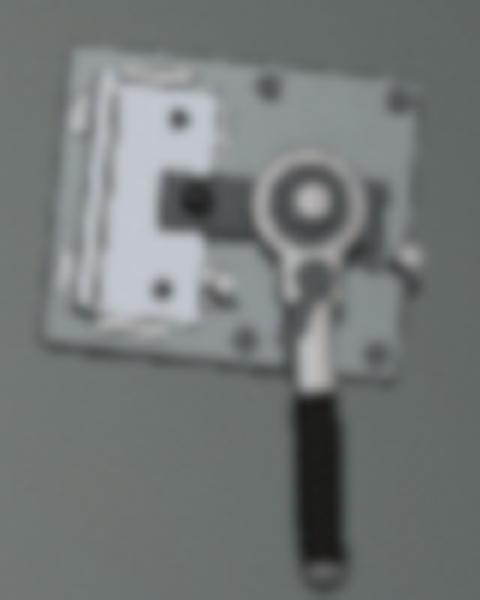

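View pics/s1.png

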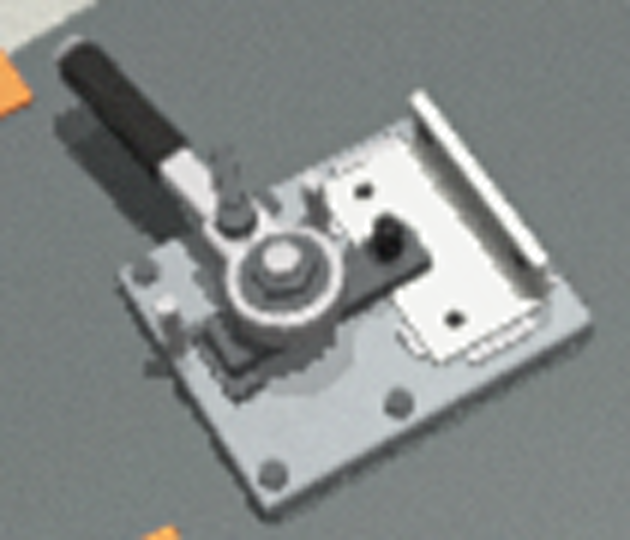

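View pics/t2.png

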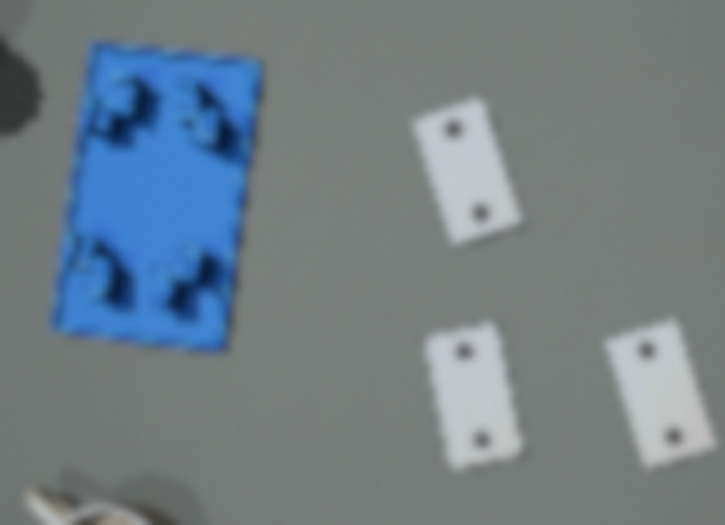

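```bash
cat >> h.py <<'E'
from scipy.optimize import least_squares
def R2(t): return np.array([[np.cos(t),-np.sin(t)],[np.sin(t),np.cos(t)]])
def place(pose,P):
    P=np.atleast_2d(P); return np.c_[P[:,:2]@R2(pose[2]).T+np.array(pose[:2]),P[:,2]]
def boxpts(sx,sy,z0,z1):
    return np.array([[a*sx/2,b*sy/2,z] for z in (z0,z1) for a,b in ((-1,-1),(1,-1),(1,1),(-1,1))])
def fitbox(obs,P,x0):
    """obs: list of (picture, mask). hull silhouette fit, soft edges"""
    S=8
    data=[]
    for p,m in obs:
        ys,xs=np.nonzero(m); u0,v0,u1,v1=xs.min()-6,ys.min()-6,xs.max()+7,ys.max()+7
        data.append((p,m[v0:v1,u0:u1].astype(float),u0,v0))
    def cost(x):
        c=0
        for p,m,u0,v0 in data:
            uv=(proj(p,place(x,P))-[u0,v0]+0.5)*S-0.5
            h=cv2.convexHull(uv.astype(np.float32))
            im=np.zeros((m.shape[0]*S,m.shape[1]*S),np.uint8); cv2.fillConvexPoly(im,np.round(h*16).astype(np.int32),255,shift=4)
            r=cv2.resize(im,(m.shape[1],m.shape[0]),interpolation=cv2.INTER_AREA)/255.
            c+=np.abs(r-m).sum()
        return c
    from scipy.optimize import minimize
    s=np.array(x0,float); 
    simp=np.vstack([s]+[s+d for d in ([.01,0,0],[0,.01,0],[0,0,.15])])
    r=minimize(cost,s,method='Nelder-Mead',options=dict(initial_simplex=simp,xatol=1e-5,fatol=.01,maxiter=400))
    simp=np.vstack([r.x]+[r.x+d for d in ([-.004,0,0],[0,-.004,0],[0,0,-.05])])
    r=minimize(cost,r.x,method='Nelder-Mead',options=dict(initial_simplex=simp,xatol=1e-5,fatol=.01,maxiter=400))
    return r.x,r.fun,[m.sum() for _,m,_,_ in data]
def white(p,r=None,lo=150,sat=30):
    im=p['img'].astype(int); m=(im.min(2)>lo)&(im.max(2)-im.min(2)<sat)
    if r is not None:
        k=np.zeros_like(m); k[r[1]:r[3],r[0]:r[2]]=1; m&=k
    return m
def blue(p):
    h=cv2.cvtColor(p['img'],cv2.COLOR_RGB2HSV); return (h[...,0]>100)&(h[...,0]<125)&(h[...,1]>120)&(h[...,2]>90)
E
python3 - <<'E'
from h import *
t=snap('top');s=snap('scene')
SP=boxpts(.09,.05,0,.01)
for q in [t['img'][190,213],t['img'][200,230],s['img'][180,280],t['img'][190,150],s['img'][160,330]]: print(q)
dt=[d for d in finder.outline_of('spacer0',t) if d['score']>.5]
ds=[d for d in finder.outline_of('spacer0',s) if d['score']>.5]
for d in dt:
    ys,xs=np.nonzero(d['mask']); c=unproj(t,[xs.mean(),ys.mean()],.01)[0]
    r=np.round(d['rect']).astype(int)+[-5,-5,5,5]
    mt=white(t,r,lo=150)
    uv=proj(s,[c[0],c[1],.01])[0]; r2=[int(uv[0]-22),int(uv[1]-17),int(uv[0]+22),int(uv[1]+17)]
    ms=white(s,r2,lo=150)
    ths=[]
    for th in (0.,.4,-.4):
      for o in ([(t,mt)],[(s,ms)],[(t,mt),(s,ms)]):
        x=fitbox(o,SP,[c[0],c[1],th]); ths.append((x[1]/sum(x[2]),len(o),x[0].round(4).tolist(),x[2]))
    for a in ths: print(a)
E
```

```text
[193 200 204]
[120 126 123]
[218 217 217]
[ 64 132 211]
[ 39  58 103]
(np.float64(0.12294010500375015), 1, [0.5628, 0.1193, 0.2946], [np.float64(366.0)])
(np.float64(0.25543417366946775), 1, [0.5604, 0.1231, 0.3068], [np.float64(280.0)])
(np.float64(0.19366842712317126), 2, [0.5622, 0.1195, 0.2909], [np.float64(366.0), np.float64(280.0)])
(np.float64(0.12281152898317799), 1, [0.5628, 0.1192, 0.299], [np.float64(366.0)])
(np.float64(0.255126050420168), 1, [0.5598, 0.1236, 0.295], [np.float64(280.0)])
(np.float64(0.19426334001092696), 2, [0.5622, 0.1196, 0.2916], [np.float64(366.0), np.float64(280.0)])
(np.float64(0.12365798778527805), 1, [0.5629, 0.1193, 0.3097], [np.float64(366.0)])
(np.float64(0.253515406162465), 1, [0.56, 0.1233, 0.2716], [np.float64(280.0)])
(np.float64(0.1938869665513264), 2, [0.5622, 0.1195, 0.2905], [np.float64(366.0), np.float64(280.0)])
(np.float64(0.10641339869281047), 1, [0.411, 0.1175, 0.1828], [np.float64(384.0)])
(np.float64(0.4528112822416032), 1, [0.408, 0.1204, 0.189], [np.float64(317.0)])
(np.float64(0.27285950043355434), 2, [0.4108, 0.118, 0.1807], 
[... 689 characters left out ...]
04), 1, [0.4068, -0.0045, 0.2668], [np.float64(334.0)])
(np.float64(0.25810257250532526), 2, [0.4097, -0.0074, 0.2814], [np.float64(384.0), np.float64(334.0)])
(np.float64(0.10139910130718954), 1, [0.41, -0.008, 0.2861], [np.float64(384.0)])
(np.float64(0.40772572502054716), 1, [0.4072, -0.0048, 0.2776], [np.float64(334.0)])
(np.float64(0.25810257250532526), 2, [0.4097, -0.0074, 0.2828], [np.float64(384.0), np.float64(334.0)])
(np.float64(0.10112336601307188), 1, [0.41, -0.0081, 0.2798], [np.float64(384.0)])
(np.float64(0.4049078313960315), 1, [0.4072, -0.0043, 0.2889], [np.float64(334.0)])
(np.float64(0.2582991971161724), 2, [0.4096, -0.0074, 0.2832], [np.float64(384.0), np.float64(334.0)])
```

Run:
```python
from h import *
t=snap('top');s=snap('scene')
# tray
print(finder.outline_of('tray',t)[0]['rect'])
bt=blue(t); bs=blue(s); bt[:, 260:]=0; bs[:,:285]=0; bs[185:]=0
k=np.ones((5,5),np.uint8)
mt=cv2.morphologyEx(bt.astype(np.uint8),cv2.MORPH_CLOSE,k); 
n,l,st,_=cv2.connectedComponentsWithStats(mt); mt=l==1+st[1:,4].argmax()
c=unproj(t,[[150,193]],.0)[0]
for th in (0,.1): print('tray',fitbox([(t,mt)],boxpts(.2,.12,0,.012),[c[0],c[1],th]))
# fixture: corners
ct=np.array([(77,48),(420,88),(393,385),(45,345)])/6+[280,145]-.42
cs=np.array([(593,325),(270,505),(120,272)])/6+[150,190]-.42
P=np.array([[.085,.135,.02],[.085,-.065,.02],[-.085,-.065,.02],[-.085,.135,.02]])
Ps=P[[0,1,2]]
for nm,f in dict(t=lambda x:(proj(t,place(x,P))-ct).ravel(), s=lambda x:(proj(s,place(x,Ps))-cs).ravel(), b=lambda x:np.r_[(proj(t,place(x,P))-ct).ravel(),(proj(s,place(x,Ps))-cs).ravel()]).items():
    r=least_squares(f,[.4,-.25,0]); print(nm,r.x.round(4),r.fun.round(1))
```

```text
[126.2, 161.6, 171.8, 225.5]
tray (array([ 0.55057765,  0.33202076, -0.14190286]), np.float64(67.30980392156863), [np.float64(2023.0)])
tray (array([ 0.55079788,  0.33207187, -0.13862814]), np.float64(67.27058823529411), [np.float64(2023.0)])
t [ 0.5755 -0.2716 -0.1377] [-0.7 -0.3  0.8 -0.1  0.7  0.2 -0.7  0.2]
s [ 0.5808 -0.269  -0.139 ] [ 1.2 -0.7 -0.6  1.  -0.5 -0.6]
b [ 0.5778 -0.2704 -0.1343] [-1.2 -0.8  0.3 -0.9  0.4 -0.5 -1.  -0.4  0.2 -1.2 -1.4  0.6 -1.4 -0.8]
```

Run:
```python
from h import *
t=snap('top');s=snap('scene')
A=np.array
def ut(c,z): return unproj(t,A(c)/6+[280,145]-.42,z)[0].round(4)
def us(c,z): return unproj(s,A(c)/6+[150,190]-.42,z)[0].round(4)
print('stud',ut([313,203],.088),us([283,255],.088))
print('knob',ut([197,198],.068),us([387,228],.068))
print('grip end',ut([322,572],.06),us([75,48],.06))
print('grip start',ut([317,395],.071),us([170,155],.071))
print('lever tip end', ut([287,345],.087), us([225,158],.087))
print('bracket holes',ut([180,118],.026),us([455,318],.026),'|',ut([162,290],.026),us([364,190],.026))
for ps in ([.5755,-.2716,-.1377],[.579,-.2695,-.138]):
  print(place(ps,[[0,0,.088],[0,.06,.068],[-.145,0,.06],[-.198,0,.06]]).round(4))
```

```text
stud [ 0.5772 -0.2707  0.088 ] [ 0.5788 -0.2685  0.088 ]
knob [ 0.584  -0.2106  0.068 ] [ 0.5898 -0.2122  0.068 ]
grip end [ 0.3804 -0.2725  0.06  ] [ 0.3777 -0.2676  0.06  ]
grip start [ 0.4753 -0.2714  0.071 ] [ 0.4792 -0.2719  0.071 ]
lever tip end [ 0.5013 -0.2538  0.087 ] [ 0.5103 -0.2557  0.087 ]
bracket holes [ 0.6351 -0.2077  0.026 ] [ 0.6345 -0.2057  0.026 ] | [ 0.5389 -0.1941  0.026 ] [ 0.5389 -0.1926  0.026 ]
[[ 0.5755 -0.2716  0.088 ]
 [ 0.5837 -0.2122  0.068 ]
 [ 0.4319 -0.2517  0.06  ]
 [ 0.3794 -0.2444  0.06  ]]
[[ 0.579  -0.2695  0.088 ]
 [ 0.5873 -0.2101  0.068 ]
 [ 0.4354 -0.2496  0.06  ]
 [ 0.3829 -0.2423  0.06  ]]
```

Run:
```python
from h import *
t=snap('top','t_can');s=snap('scene')
for n in ['spray_can','mug','screwdriver']:
  for nm,p in (('t',t),('s',s)):
    o=finder.outline_of(n,p)
    if not o: print(n,nm,'none'); continue
    r=o[0]['rect']; ys,xs=np.nonzero(o[0]['mask'])
    print(n,nm,np.round(r),unproj(p,[[(r[0]+r[2])/2,r[3]]],0)[0].round(3), unproj(p,[[xs.mean(),ys.mean()]],.0)[0].round(3),unproj(p,[[xs.mean(),ys.mean()]],.19 if n[0:2]=='sp' else .09)[0].round(3))
# can top: crop (50,161)/2.1
print('cantop',unproj(t,np.array([50,161])/2.1+[70,80],.19)[0].round(3))
print('cantop s',unproj(s,np.array([740,52])/2.4+[70,90],.19)[0].round(3))
print('canbase s',unproj(s,np.array([715,148])/2.4+[70,90],.0)[0].round(3))
print(sensors.state()['time_s'])
```

```text
spray_can t [ 83. 146. 122. 175.] [0.62  0.504 0.   ] [0.673 0.509 0.   ] [0.637 0.446 0.19 ]
spray_can s [358. 106. 390. 153.] [0.691 0.481 0.   ] [0.603 0.579 0.   ] [0.7   0.387 0.19 ]
mug t [122. 253. 156. 284.] [0.245 0.376 0.   ] [0.303 0.368 0.   ] [0.307 0.346 0.09 ]
mug s [270.  95. 297. 120.] [0.33  0.345 0.   ] [0.269 0.395 0.   ] [0.341 0.319 0.09 ]
screwdriver t [218. 124. 275. 133.] [0.753 0.002 0.   ] [ 0.767 -0.021  0.   ] [ 0.745 -0.021  0.09 ]
screwdriver s [281. 229. 305. 254.] [ 0.796 -0.062  0.   ] [ 0.76  -0.026  0.   ] [ 0.793 -0.068  0.09 ]
cantop [0.65  0.472 0.19 ]
cantop s [0.658 0.472 0.19 ]
canbase s [0.67  0.467 0.   ]
1.95
```

send_rows:
  series:
    - {"xyz": [20,-41,0],"spin": 1,"fingers": -1}
    - {"xyz": [20,-41,0],"spin": 1,"fingers": -1}
    - {"xyz": [20,-41,0],"spin": 1,"fingers": -1}
    - {"xyz": [20,-41,0],"spin": 1,"fingers": -1}
    - {"xyz": [20,-41,0],"spin": 1,"fingers": -1}
    - {"xyz": [20,-41,0],"spin": 1,"fingers": -1}
    - {"xyz": [20,-41,0],"spin": 1,"fingers": -1}
    - {"xyz": [20,-41,0],"spin": 1,"fingers": -1}
    - {"xyz": [20,-41,0],"spin": 1,"fingers": -1}
    - {"xyz": [20,-41,0],"spin": 1,"fingers": -1}
    - {"xyz": [20,-41,0],"spin": 1,"fingers": -1}
    - {"xyz": [20,-41,0],"spin": 1,"fingers": -1}
    - {"xyz": [20,-41,0],"spin": 1,"fingers": -1}
    - {"xyz": [20,-41,0],"spin": 1,"fingers": -1}
    - {"xyz": [20,-41,0],"spin": 1,"fingers": -1}
    - {"xyz": [20,-41,0],"spin": 1,"fingers": -1}
    - {"xyz": [20,-41,0],"spin": 0,"fingers": -1}
    - {"xyz": [10,-41,0],"spin": 0,"fingers": -1}
    - {"xyz": [0,0,0],"spin": 0,"fingers": -1}
  force: 40

```text
time_s: 4.32
position: [0.503, -0.2117, 0.2048]
orientation: [-0.008, -3.141, -0.0]
force: [-0.7, 0.7, -0.2]
grip_width: 0.006
```

send_rows:
  series:
    - {"xyz": [0,0,-40],"spin": 0,"fingers": -1}
    - {"xyz": [0,0,-40],"spin": 0,"fingers": -1}
    - {"xyz": [0,0,-30],"spin": 0,"fingers": -1}
    - {"xyz": [0,0,-15],"spin": 0,"fingers": -1}
    - {"xyz": [0,0,0],"spin": 0,"fingers": -1}

```text
time_s: 4.95
position: [0.5028, -0.2093, 0.0803]
orientation: [-0.003, -3.141, -0.001]
force: [-0.3, -1.1, 0.2]
grip_width: 0.003
```

```bash
cat >> h.py <<'E'
def crop(p,box,f,name):
    u0,v0,u1,v1=box; cv2.imwrite(f'pics/{name}.png',cv2.cvtColor(cv2.resize(p['img'][v0:v1,u0:u1],None,fx=f,fy=f,interpolation=cv2.INTER_CUBIC),cv2.COLOR_RGB2BGR))
E
python3 - <<'E'
from h import *
s=snap('scene');t=snap('top')
crop(s,(130,130,260,280),4,'s2'); crop(t,(270,130,370,260),4,'t3')
q=sensors.state();print(q['position'],q['force'])
E
```

```text
[ 0.50350312 -0.20978157  0.08164448] [ 0.73589885 -0.12795607  0.63766432]
```

View pics/s2.png

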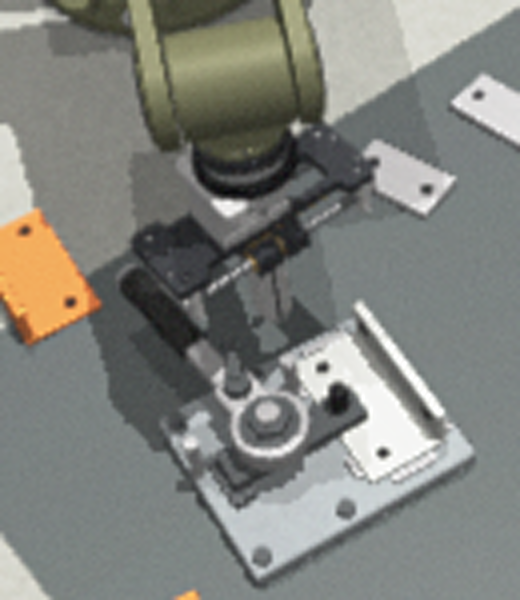

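View pics/t3.png

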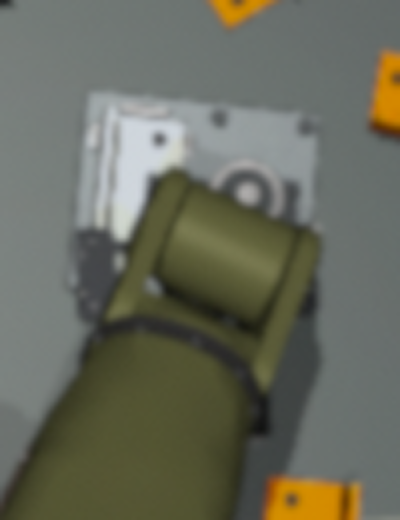

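send_rows:
  series:
    - {"xyz": [0,-12,0],"spin": 0,"fingers": -1}
    - {"xyz": [0,-8,0],"spin": 0,"fingers": -1}
    - {"xyz": [0,-5,0],"spin": 0,"fingers": -1}
    - {"xyz": [0,-5,0],"spin": 0,"fingers": -1}
    - {"xyz": [0,-5,0],"spin": 0,"fingers": -1}
    - {"xyz": [0,-5,0],"spin": 0,"fingers": -1}
    - {"xyz": [0,-5,0],"spin": 0,"fingers": -1}
    - {"xyz": [0,-5,0],"spin": 0,"fingers": -1}
    - {"xyz": [0,-5,0],"spin": 0,"fingers": -1}
    - {"xyz": [0,-5,0],"spin": 0,"fingers": -1}
    - {"xyz": [0,0,0],"spin": 0,"fingers": -1}

```text
time_s: 6.42
position: [0.5031, -0.2702, 0.0805]
orientation: [0.004, 3.141, -0.001]
force: [-0.4, 1.3, 2.3]
grip_width: 0.003
```

Run:
```python
from h import *
s=snap('scene')
crop(s,(130,130,260,280),4,'s3')
q=sensors.state();print(q['position'],q['force'])
```

```text
[ 0.50304766 -0.27002895  0.08048619] [0.2104338  0.75995689 1.23091334]
```

View pics/s3.png

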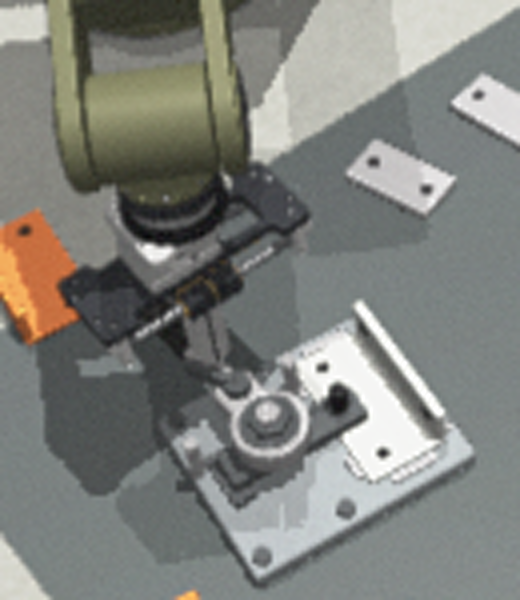

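send_rows:
  series:
    - {"xyz": [0,-4,0],"spin": 0,"fingers": -1}
    - {"xyz": [0,-4,0],"spin": 0,"fingers": -1}
    - {"xyz": [0,-2,0],"spin": 0,"fingers": -1}
    - {"xyz": [0,0,0],"spin": 0,"fingers": -1}
    - {"xyz": [0,0,0],"spin": 0,"fingers": -1}

```text
time_s: 7.1
position: [0.503, -0.2797, 0.0805]
orientation: [0.004, 3.141, -0.0]
force: [0.2, 3.1, 3.3]
grip_width: 0.005
```

send_rows:
  series:
    - {"xyz": [0,30,0],"spin": 0,"fingers": -1}
    - {"xyz": [0,0,50],"spin": 0,"fingers": -1}
    - {"xyz": [0,40,50],"spin": 0,"fingers": -1}
    - {"xyz": [0,50,20],"spin": 0,"fingers": -1}
    - {"xyz": [0,50,0],"spin": 0,"fingers": -1}
    - {"xyz": [0,0,0],"spin": 0,"fingers": -1}

```text
time_s: 7.85
position: [0.5029, -0.1086, 0.1995]
orientation: [-0.001, 3.141, -0.001]
force: [0.6, 0.1, -0.2]
grip_width: 0.003
```

Run:
```python
from h import *
s=snap('scene');t=snap('top')
crop(s,(150,180,260,280),6,'s4'); crop(t,(280,145,360,245),6,'t4')
```

```text
(no output)
```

View pics/s4.png

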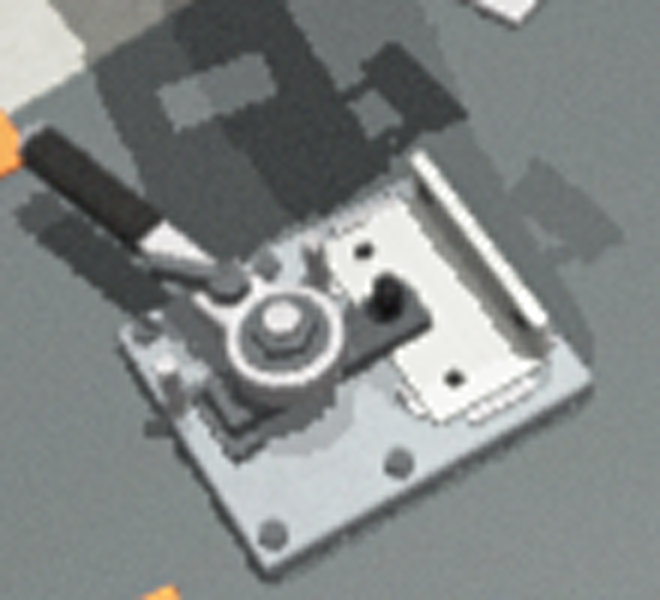

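View pics/t4.png

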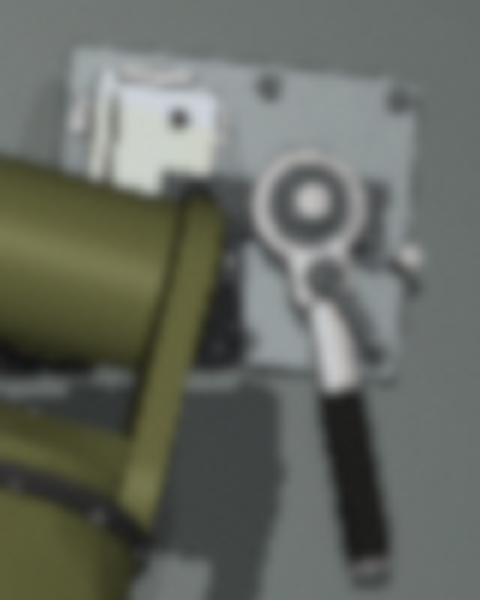

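Run:
```python
from h import *
q=sensors.state();print(np.round(q['joint_pos'],3),q['position'].round(4) if hasattr(q['position'],'round') else q['position'])
t=snap('top')
A=np.array
def ut(c,z): return unproj(t,A(c)/6+[280,145]-.42,z)[0].round(4)
print(ut([370,572],.06),ut([340,395],.071),ut([325,275],.08),ut([377,358],.085))
```

```text
[-2.880e-01  2.270e-01  1.628e+00 -1.000e-03  1.287e+00 -1.857e+00] [ 0.5029 -0.111   0.1992]
[ 0.3796 -0.2986  0.06  ] [ 0.475  -0.2839  0.071 ] [ 0.5391 -0.2769  0.08  ] [ 0.4933 -0.3024  0.085 ]
```

send_rows:
  series:
    - {"xyz": [-4,-10,0],"spin": -10,"fingers": -0.04}
    - {"xyz": [-4,-10,0],"spin": -10,"fingers": -0.04}
    - {"xyz": [-4,-10,0],"spin": -10,"fingers": -0.04}
    - {"xyz": [-4,-10,0],"spin": -10,"fingers": -0.04}
    - {"xyz": [-4,-10,0],"spin": -10,"fingers": -0.04}
    - {"xyz": [-4,-10,0],"spin": -10,"fingers": -0.04}
    - {"xyz": [-4,-10,0],"spin": -10,"fingers": -0.04}
    - {"xyz": [-4,-10,0],"spin": -10,"fingers": -0.04}
    - {"xyz": [-4,-10,0],"spin": -10,"fingers": -0.04}
    - {"xyz": [-4,-10,0],"spin": -10,"fingers": -0.04}
    - {"xyz": [-4,-10,0],"spin": -10,"fingers": -0.04}
    - {"xyz": [-4,-10,0],"spin": -10,"fingers": -0.04}
    - {"xyz": [-4,-10,0],"spin": -10,"fingers": -0.04}
    - {"xyz": [-4,-10,0],"spin": -10,"fingers": -0.04}
    - {"xyz": [-4,-10,0],"spin": -10,"fingers": -0.04}
    - {"xyz": [-4,-10,0],"spin": -10,"fingers": -0.04}
    - {"xyz": [-5,-10,0],"spin": -10,"fingers": -0.04}
    - {"xyz": [0,-9,0],"spin": -2,"fingers": -0.04}
    - {"xyz": [0,0,0],"spin": 0,"fingers": -0.04}

```text
time_s: 10.38
position: [0.4337, -0.2906, 0.199]
orientation: [-3.134, -0.217, 0.0]
force: [0.3, 0.2, 0.2]
grip_width: 0.481
```

```bash
cat >> h.py <<'E'
def st():
    from scipy.spatial.transform import Rotation as R
    q=sensors.state(); y=R.from_rotvec(q['orientation']).as_matrix()[:,1]
    print('pos',np.round(q['position'],4),'jawdir deg',round(np.degrees(np.arctan2(y[1],y[0])),1),'w',round(q['grip_width'],3),'F',np.round(q['force'],1),'j6',round(q['joint_pos'][5],2),'t',q['time_s'])
E
python3 -c "
from h import *
st()"
```

```text
pos [ 0.4337 -0.2906  0.199 ] jawdir deg -82.1 w 0.481 F [0.3 0.2 0.2] j6 0.77 t 10.375
```

```bash
cat >> h.py <<'E'
def arc(c,R,a0,a1,n,dirsign=-1,start=None):
    """tool on c+R*(-cos a,-sin a), a in deg; prints rounded deltas"""
    a=np.radians(np.linspace(a0,a1,n+1)); P=np.c_[c[0]-R*np.cos(a),c[1]-R*np.sin(a)]*1000
    cur=P[0].copy() if start is None else np.array(start)*1000.
    for i in range(1,n+1):
        d=np.round(P[i]-cur,0); cur+=d; print(d.astype(int).tolist(),end=' ')
    print('spin each',(a1-a0)/n,'end',cur)
E
python3 -c "
from h import *
arc((.5775,-.2705),.145,8,-36,8); arc((.5775,-.2705),.145,-36,48,14); arc((.5775,-.2705),.145,48,-36,14)"
```

```text
[-1, 14] [0, 14] [1, 14] [3, 13] [4, 14] [5, 12] [7, 13] [7, 11] spin each -5.5 end [ 459.91113003 -185.68009964]
[-8, -13] [-7, -13] [-6, -14] [-4, -15] [-2, -15] [-1, -15] [1, -15] [2, -15] [4, -15] [6, -14] [7, -14] [8, -12] [10, -12] [10, -11] spin each 6.0 end [ 480.19253582 -378.27113842]
[-11, 11] [-9, 12] [-9, 12] [-6, 14] [-6, 14] [-4, 15] [-2, 15] [-1, 15] [1, 15] [2, 15] [4, 15] [6, 14] [6, 13] [9, 13] spin each -6.0 end [ 460.47606208 -185.25599969]
```

send_rows:
  series:
    - {"xyz": [0,0,-50],"spin": 0,"fingers": -0.04}
    - {"xyz": [0,0,-50],"spin": 0,"fingers": -0.04}
    - {"xyz": [0,0,-30],"spin": 0,"fingers": -0.04}
    - {"xyz": [0,0,-12],"spin": 0,"fingers": -0.04}
    - {"xyz": [0,0,-11],"spin": 0,"fingers": -0.04}
    - {"xyz": [0,0,0],"spin": 0,"fingers": -0.04}

```text
time_s: 11.12
position: [0.4341, -0.2897, 0.0464]
orientation: [3.134, 0.216, 0.0]
force: [-0.6, 0.2, -0.1]
grip_width: 0.479
```

Run:
```python
from h import *
s=snap('scene');st()
crop(s,(110,130,260,280),4,'s5')
```

```text
pos [ 0.4343 -0.2899  0.0469] jawdir deg -82.1 w 0.484 F [0.  0.7 0.4] j6 0.77 t 11.175
```

View pics/s5.png

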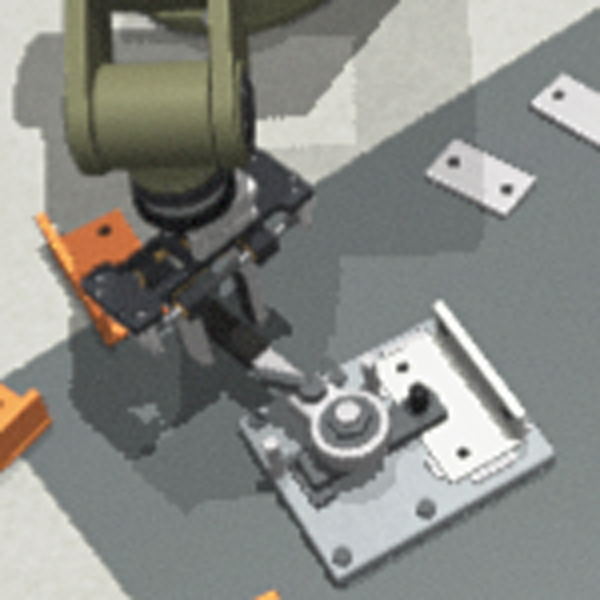

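send_rows:
  series:
    - {"xyz": [-1,14,0],"spin": -5.5,"fingers": -0.04}
    - {"xyz": [0,14,0],"spin": -5.5,"fingers": -0.04}
    - {"xyz": [1,14,0],"spin": -5.5,"fingers": -0.04}
    - {"xyz": [3,13,0],"spin": -5.5,"fingers": -0.04}
    - {"xyz": [4,14,0],"spin": -5.5,"fingers": -0.04}
    - {"xyz": [5,12,0],"spin": -5.5,"fingers": -0.04}
    - {"xyz": [7,13,0],"spin": -5.5,"fingers": -0.04}
    - {"xyz": [7,11,0],"spin": -5.5,"fingers": -0.04}
    - {"xyz": [0,0,0],"spin": 0,"fingers": -0.04}

```text
time_s: 12.3
position: [0.4606, -0.1845, 0.0471]
orientation: [2.987, -0.972, 0.002]
force: [0.6, 0.4, 0.5]
grip_width: 0.482
```

send_rows:
  series:
    - {"xyz": [-8,-13,0],"spin": 6,"fingers": -0.04}
    - {"xyz": [-7,-13,0],"spin": 6,"fingers": -0.04}
    - {"xyz": [-6,-14,0],"spin": 6,"fingers": -0.04}
    - {"xyz": [-4,-15,0],"spin": 6,"fingers": -0.04}
    - {"xyz": [-2,-15,0],"spin": 6,"fingers": -0.04}
    - {"xyz": [-1,-15,0],"spin": 6,"fingers": -0.04}
    - {"xyz": [1,-15,0],"spin": 6,"fingers": -0.04}
    - {"xyz": [2,-15,0],"spin": 6,"fingers": -0.04}
    - {"xyz": [4,-15,0],"spin": 6,"fingers": -0.04}
    - {"xyz": [6,-14,0],"spin": 6,"fingers": -0.04}
    - {"xyz": [7,-14,0],"spin": 6,"fingers": -0.04}
    - {"xyz": [8,-12,0],"spin": 6,"fingers": -0.04}
    - {"xyz": [10,-12,0],"spin": 6,"fingers": -0.04}
    - {"xyz": [10,-11,0],"spin": 6,"fingers": -0.04}
    - {"xyz": [0,0,0],"spin": 0,"fingers": -0.04}

```text
time_s: 14.18
position: [0.4797, -0.3782, 0.0464]
orientation: [-2.871, -1.276, 0.0]
force: [-1.8, 0.6, 1.2]
grip_width: 0.479
```

Run:
```python
from h import *
s=snap('scene');st()
crop(s,(110,130,260,280),4,'s6')
```

```text
pos [ 0.4795 -0.378   0.0464] jawdir deg -42.2 w 0.479 F [-2.8  2.1  1.6] j6 0.01 t 14.225
```

View pics/s6.png

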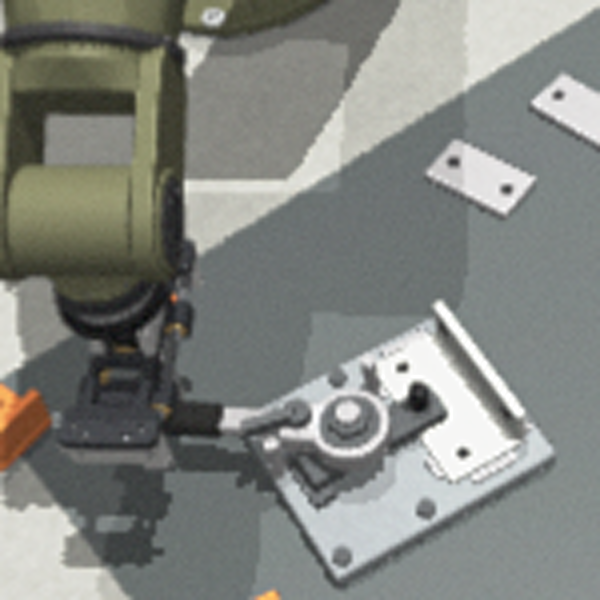

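send_rows:
  series:
    - {"xyz": [-11,11,0],"spin": -6,"fingers": -0.04}
    - {"xyz": [-9,12,0],"spin": -6,"fingers": -0.04}
    - {"xyz": [-9,12,0],"spin": -6,"fingers": -0.04}
    - {"xyz": [-6,14,0],"spin": -6,"fingers": -0.04}
    - {"xyz": [-6,14,0],"spin": -6,"fingers": -0.04}
    - {"xyz": [-4,15,0],"spin": -6,"fingers": -0.04}
    - {"xyz": [-2,15,0],"spin": -6,"fingers": -0.04}
    - {"xyz": [-1,15,0],"spin": -6,"fingers": -0.04}
    - {"xyz": [1,15,0],"spin": -6,"fingers": -0.04}
    - {"xyz": [2,15,0],"spin": -6,"fingers": -0.04}
    - {"xyz": [4,15,0],"spin": -6,"fingers": -0.04}
    - {"xyz": [6,14,0],"spin": -6,"fingers": -0.04}
    - {"xyz": [6,13,0],"spin": -6,"fingers": -0.04}
    - {"xyz": [9,13,0],"spin": -6,"fingers": -0.04}
    - {"xyz": [0,0,0],"spin": 0,"fingers": -0.04}

```text
time_s: 16.1
position: [0.4601, -0.1843, 0.0466]
orientation: [2.987, -0.973, 0.002]
force: [0.6, -0.1, -0.0]
grip_width: 0.482
```

send_rows:
  series:
    - {"xyz": [-8,-13,0],"spin": 6,"fingers": -0.04}
    - {"xyz": [-7,-13,0],"spin": 6,"fingers": -0.04}
    - {"xyz": [-6,-14,0],"spin": 6,"fingers": -0.04}
    - {"xyz": [-4,-15,0],"spin": 6,"fingers": -0.04}
    - {"xyz": [-2,-15,0],"spin": 6,"fingers": -0.04}
    - {"xyz": [-1,-15,0],"spin": 6,"fingers": -0.04}
    - {"xyz": [1,-15,0],"spin": 6,"fingers": -0.04}
    - {"xyz": [2,-15,0],"spin": 6,"fingers": -0.04}
    - {"xyz": [4,-15,0],"spin": 6,"fingers": -0.04}
    - {"xyz": [6,-14,0],"spin": 6,"fingers": -0.04}
    - {"xyz": [7,-14,0],"spin": 6,"fingers": -0.04}
    - {"xyz": [8,-12,0],"spin": 6,"fingers": -0.04}
    - {"xyz": [10,-12,0],"spin": 6,"fingers": -0.04}
    - {"xyz": [10,-11,0],"spin": 6,"fingers": -0.04}
    - {"xyz": [0,0,0],"spin": 0,"fingers": -0.04}

```text
time_s: 17.98
position: [0.4793, -0.3782, 0.046]
orientation: [-2.871, -1.276, 0.0]
force: [-1.6, 1.6, 1.2]
grip_width: 0.481
```

Run:
```python
from h import *
s=snap('scene');st()
crop(s,(150,190,255,280),6,'s7')
```

```text
pos [ 0.4791 -0.378   0.046 ] jawdir deg -42.2 w 0.482 F [-3.1  1.   0.1] j6 0.01 t 18.025
```

View pics/s7.png

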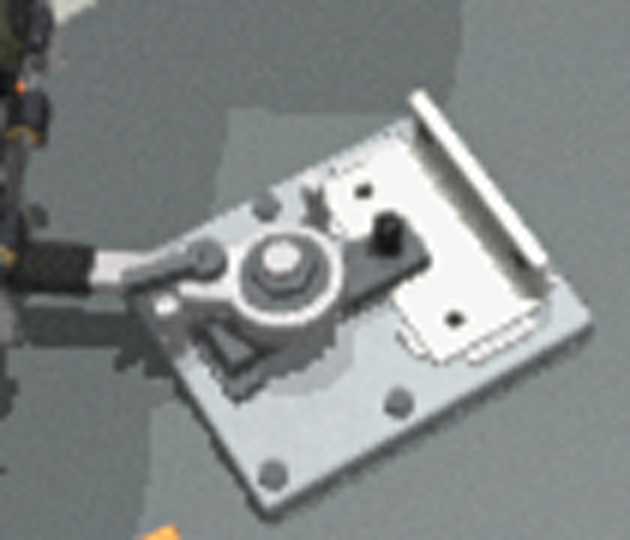

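send_rows:
  series:
    - {"xyz": [1,1,10],"spin": 0,"fingers": -0.04}
    - {"xyz": [0,0,50],"spin": 0,"fingers": 0}
    - {"xyz": [0,0,50],"spin": 0,"fingers": 0}
    - {"xyz": [0,0,30],"spin": 0,"fingers": -0.28}
    - {"xyz": [21,33,0],"spin": 7,"fingers": -0.28}
    - {"xyz": [21,33,0],"spin": 7,"fingers": -0.28}
    - {"xyz": [21,33,0],"spin": 7,"fingers": -0.28}
    - {"xyz": [21,33,0],"spin": 7,"fingers": -0.28}
    - {"xyz": [22,34,0],"spin": 6,"fingers": -0.28}
    - {"xyz": [0,0,0],"spin": 0,"fingers": -0.28}
    - {"xyz": [0,0,-40],"spin": 0,"fingers": -0.28}
    - {"xyz": [0,0,-20],"spin": 0,"fingers": -0.28}
    - {"xyz": [0,0,0],"spin": 0,"fingers": -0.28}

```text
time_s: 19.65
position: [0.586, -0.2111, 0.1256]
orientation: [-2.374, -2.055, 0.001]
force: [0.2, 0.5, -0.1]
grip_width: 0.357
```

Run:
```python
from h import *
s=snap('scene');t=snap('top');st()
crop(s,(150,160,255,280),5,'s8')
crop(t,(270,130,370,260),4,'t8')
```

```text
pos [ 0.5871 -0.2113  0.1277] jawdir deg -8.2 w 0.358 F [-0.3  0.5  0.7] j6 -0.26 t 19.75
```

View pics/s8.png

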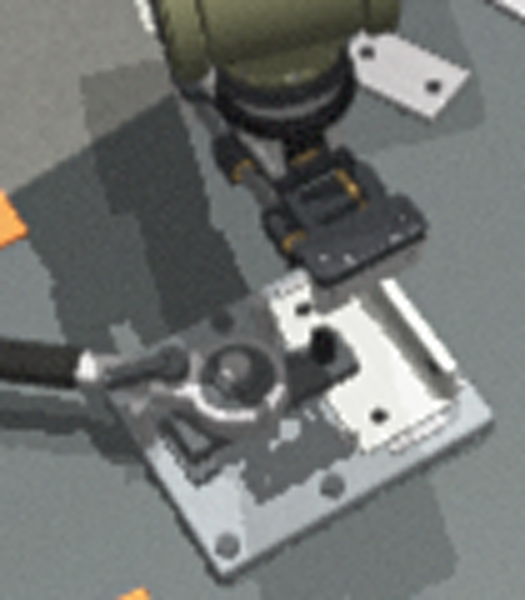

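View pics/t8.png

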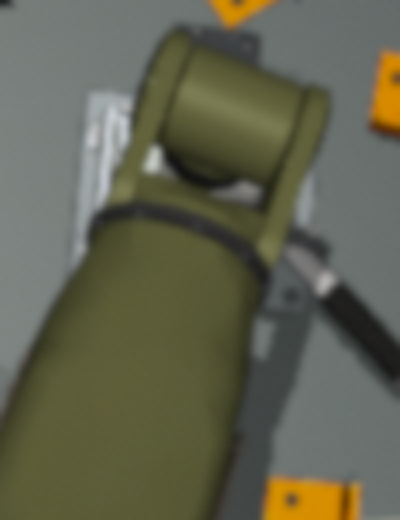

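send_rows:
  series:
    - {"xyz": [0,0,-40],"spin": 0,"fingers": -0.28}
    - {"xyz": [0,0,-15],"spin": 0,"fingers": -0.28}
    - {"xyz": [0,0,-8],"spin": 0,"fingers": -0.28}
    - {"xyz": [0,0,-8],"spin": 0,"fingers": -0.28}
    - {"xyz": [0,0,-3],"spin": 0,"fingers": -0.28}
    - {"xyz": [0,0,0],"spin": 0,"fingers": -0.28}

```text
time_s: 20.5
position: [0.5871, -0.2107, 0.0525]
orientation: [2.373, 2.058, 0.0]
force: [-0.6, 0.3, -0.1]
grip_width: 0.363
```

Run:
```python
from h import *
s=snap('scene');st()
crop(s,(150,160,255,280),5,'s9')
# strap angles b: pos c+R*(sin b', cos b') where world angle of +y is 90-7.9deg, decreasing
c=np.array([577.5,-270.5]);cur=None
for k in range(0,15):
    a=np.radians(90-7.9-6.3*k); P=c+60*np.array([np.cos(a),np.sin(a)])
    if cur is None: cur=P.copy();continue
    d=np.round(P-cur);cur+=d;print(d.astype(int).tolist(),end=' ')
print(cur)
```

```text
pos [ 0.5871 -0.2108  0.0527] jawdir deg -8.1 w 0.36 F [ 0.5  0.1 -0.5] j6 -0.26 t 20.55
[6, -1] [7, -2] [6, -3] [6, -3] [5, -4] [5, -5] [4, -4] [4, -6] [3, -6] [2, -6] [2, -6] [1, -7] [1, -6] [-1, -7] [ 636.74667276 -277.06943221]
```

View pics/s9.png

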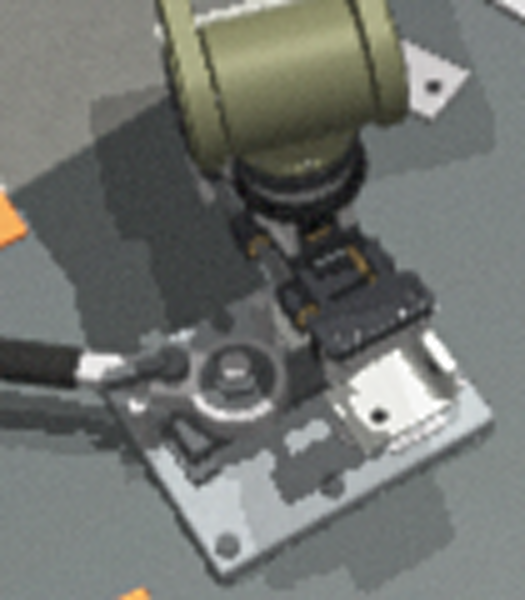

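send_rows:
  series:
    - {"xyz": [6,-1,0],"spin": -6.3,"fingers": -0.28}
    - {"xyz": [7,-2,0],"spin": -6.3,"fingers": -0.28}
    - {"xyz": [6,-3,0],"spin": -6.3,"fingers": -0.28}
    - {"xyz": [6,-3,0],"spin": -6.3,"fingers": -0.28}
    - {"xyz": [5,-4,0],"spin": -6.3,"fingers": -0.28}
    - {"xyz": [5,-5,0],"spin": -6.3,"fingers": -0.28}
    - {"xyz": [0,0,0],"spin": 0,"fingers": -0.28}

```text
time_s: 21.42
position: [0.6222, -0.2288, 0.0525]
orientation: [2.912, 1.179, 0.001]
force: [-0.7, -0.4, -0.1]
grip_width: 0.365
```

Run:
```python
from h import *
s=snap('scene');st()
crop(s,(150,160,255,280),5,'s10')
```

```text
pos [ 0.622  -0.2287  0.0525] jawdir deg -45.8 w 0.36 F [ 0.1 -0.1  0.6] j6 0.39 t 21.475
```

View pics/s10.png

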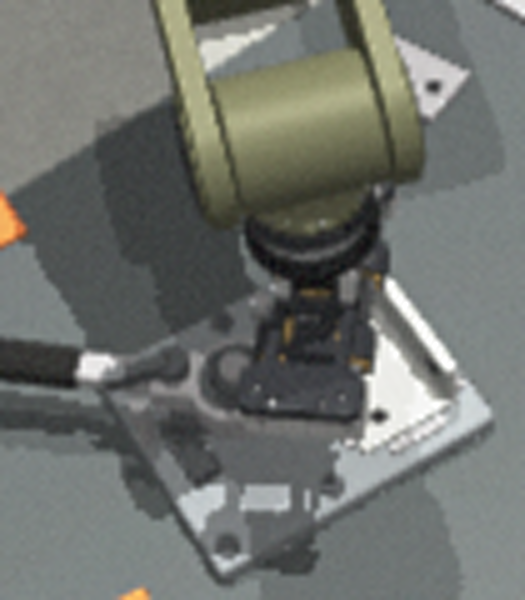

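send_rows:
  series:
    - {"xyz": [4,-4,0],"spin": -6.3,"fingers": -0.28}
    - {"xyz": [4,-6,0],"spin": -6.3,"fingers": -0.28}
    - {"xyz": [3,-6,0],"spin": -6.3,"fingers": -0.28}
    - {"xyz": [2,-6,0],"spin": -6.3,"fingers": -0.28}
    - {"xyz": [2,-6,0],"spin": -6.3,"fingers": -0.28}
    - {"xyz": [1,-7,0],"spin": -6.3,"fingers": -0.28}
    - {"xyz": [1,-6,0],"spin": -6.3,"fingers": -0.28}
    - {"xyz": [-1,-7,0],"spin": -6.3,"fingers": -0.28}
    - {"xyz": [-1,-7,0],"spin": -6.3,"fingers": -0.28}
    - {"xyz": [0,0,0],"spin": 0,"fingers": -0.28}
    - {"xyz": [0,3,0],"spin": 0,"fingers": -0.28}
    - {"xyz": [0,0,60],"spin": 0,"fingers": -0.28}
    - {"xyz": [0,0,60],"spin": 0,"fingers": -0.28}
    - {"xyz": [-40,-40,0],"spin": 0,"fingers": -0.28}
    - {"xyz": [-40,-40,0],"spin": 0,"fingers": -0.28}
    - {"xyz": [-40,-40,0],"spin": 0,"fingers": -0.28}
    - {"xyz": [-40,-40,0],"spin": 0,"fingers": -0.28}
    - {"xyz": [0,0,0],"spin": 0,"fingers": -0.28}

```text
time_s: 23.72
position: [0.4744, -0.4428, 0.1724]
orientation: [3.122, -0.349, -0.001]
force: [0.2, 0.2, -0.8]
grip_width: 0.356
```

Run:
```python
from h import *
s=snap('scene');t=snap('top');st()
crop(s,(150,190,255,280),6,'s11')
crop(t,(270,130,370,260),4,'t11')
```

```text
pos [ 0.477  -0.4404  0.1723] jawdir deg -102.6 w 0.358 F [ 0.1  0.2 -0.6] j6 0.99 t 23.825
```

View pics/s11.png

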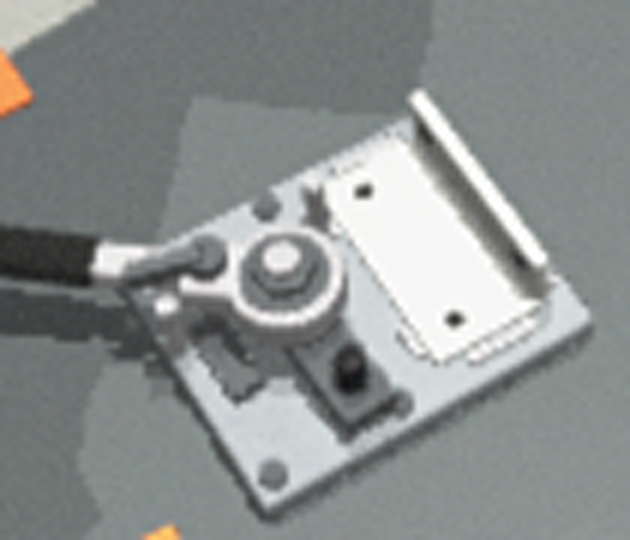

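View pics/t11.png

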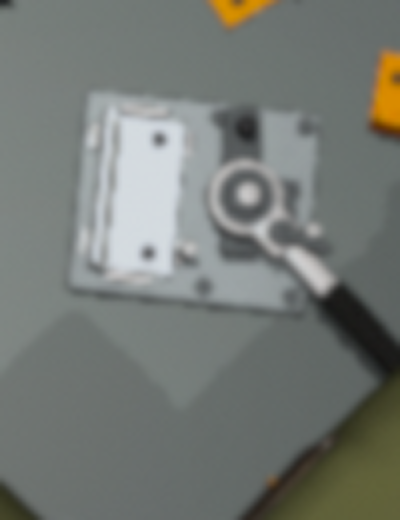

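```bash
cat >> h.py <<'E'
def overlay(p,box,f,name,polys):
    u0,v0,u1,v1=box; im=cv2.cvtColor(cv2.resize(p['img'][v0:v1,u0:u1],None,fx=f,fy=f,interpolation=cv2.INTER_CUBIC),cv2.COLOR_RGB2BGR)
    for X,c in polys:
        q=((proj(p,X)-[u0,v0]+.5)*f-.5); cv2.polylines(im,[np.round(q*16).astype(np.int32)],True,c,1,cv2.LINE_AA,4)
    cv2.imwrite(f'pics/{name}.png',im)
def rect(pose,sx,sy,z): return place(pose,boxpts(sx,sy,z,z)[:4])
E
python3 - <<'E'
from h import *
s=snap('scene');t=snap('top')
for nm,p in (('t',t),('s',s)):
    m=finder.outline_of('tray',p)[0]['mask']
    b=blue(p)
    n,l,stt,_=cv2.connectedComponentsWithStats(cv2.dilate(m.astype(np.uint8),np.ones((9,9)))); 
    h=cv2.cvtColor(p['img'],cv2.COLOR_RGB2HSV); b=(h[...,0]>98)&(h[...,0]<128)&(h[...,1]>110)
    b&=cv2.dilate(m.astype(np.uint8),np.ones((7,7)))>0
    b=cv2.morphologyEx(b.astype(np.uint8),cv2.MORPH_CLOSE,np.ones((5,5)))>0
    if nm=='t': bt=b
    else: bs=b
P=boxpts(.2,.12,0,.012)
print(fitbox([(t,bt)],P,[.55,.332,-.13])); 
Pb=np.vstack([P,boxpts(.146,.086,.012,.058)])
print(fitbox([(s,bs)],P,[.55,.332,-.13]))
for z in ('t','s'):
    pass
ps=[.5507,.332,-.139]
pl=[(rect(ps,.2,.12,.012),(0,0,255)),(rect(ps,.2,.12,0),(0,0,255)),(rect(ps,.098,.058,.048),(0,255,0)),(rect(ps,.134,.074,.058),(0,255,255)),(rect(ps,.134,.074,.048),(0,155,155))]
overlay(t,(115,150,185,235),7,'t12',pl); overlay(s,(280,115,360,185),8,'s12',pl)
E
```

```text
(array([ 0.55084458,  0.33215351, -0.13835187]), np.float64(55.976470588235294), [np.float64(2046.0)])
(array([ 0.55003858,  0.33469108, -0.14202192]), np.float64(117.97254901960785), [np.float64(1396.0)])
```

View pics/t12.png

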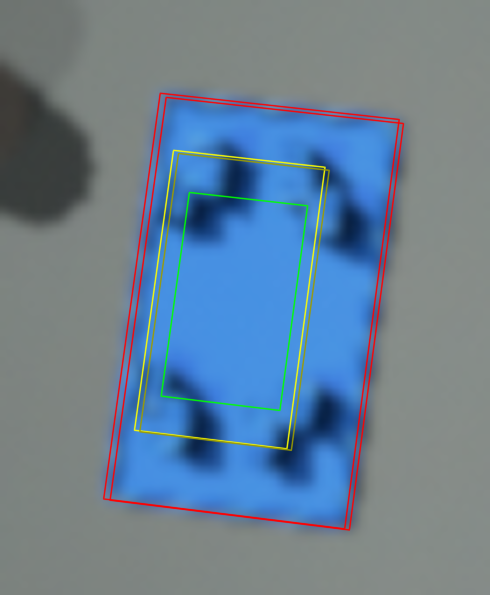

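View pics/s12.png

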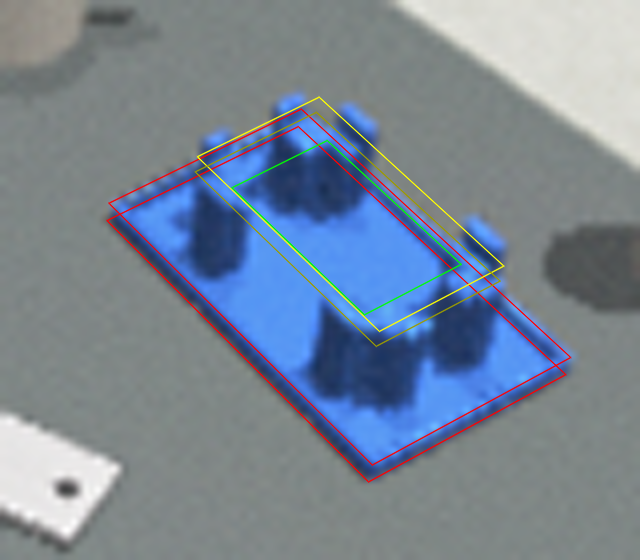

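send_rows:
  series:
    - {"xyz": [-7,43,0],"spin": 3,"fingers": 0.5}
    - {"xyz": [-7,43,0],"spin": 3,"fingers": 0.5}
    - {"xyz": [-7,43,0],"spin": 3,"fingers": 0.5}
    - {"xyz": [-7,43,0],"spin": 3,"fingers": 0.5}
    - {"xyz": [-7,43,0],"spin": 3,"fingers": 0.5}
    - {"xyz": [-7,43,0],"spin": 3,"fingers": 0.5}
    - {"xyz": [-7,43,0],"spin": 3,"fingers": 0.5}
    - {"xyz": [-6,43,0],"spin": 3,"fingers": 0.5}
    - {"xyz": [-6,43,0],"spin": 3,"fingers": 0.5}
    - {"xyz": [-6,45,0],"spin": 2,"fingers": 0.5}
    - {"xyz": [0,0,-60],"spin": 0,"fingers": 0.5}
    - {"xyz": [0,0,0],"spin": 0,"fingers": 0.5}

```text
time_s: 25.52
position: [0.4081, -0.0076, 0.1102]
orientation: [-3.108, -0.45, 0.009]
force: [0.4, -0.2, 1.0]
grip_width: 0.752
```

Run:
```python
from h import *
s=snap('scene');st();st()
crop(s,(150,110,300,230),5,'s13')
```

```text
pos [ 0.4095 -0.0082  0.1123] jawdir deg -73.6 w 0.752 F [-0.  -0.6  0.3] j6 1.17 t 25.575
pos [ 0.4095 -0.0082  0.1123] jawdir deg -73.6 w 0.752 F [-0.  -0.6  0.3] j6 1.17 t 25.575
```

View pics/s13.png

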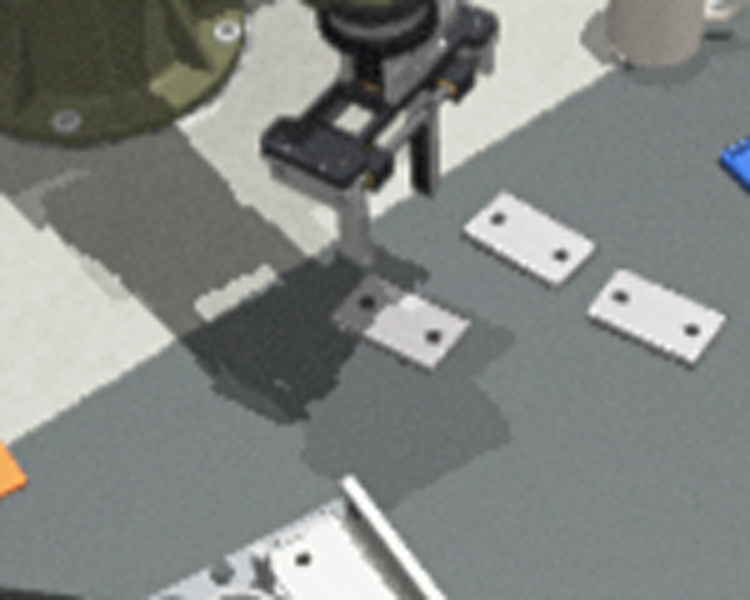

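send_rows:
  series:
    - {"xyz": [0,0,-50],"spin": 0,"fingers": 0.5}
    - {"xyz": [0,0,-40],"spin": 0,"fingers": 0.5}
    - {"xyz": [0,0,-14],"spin": 0,"fingers": 0.5}
    - {"xyz": [0,0,-4],"spin": 0,"fingers": 0.5}
    - {"xyz": [0,0,0],"spin": 0,"fingers": 0.5}
    - {"xyz": [0,0,0],"spin": 0,"fingers": -0.2}
    - {"xyz": [0,0,0],"spin": 0,"fingers": -0.2}
    - {"xyz": [0,0,0],"spin": 0,"fingers": -0.2}
    - {"xyz": [0,0,0],"spin": 0,"fingers": -0.2}
  force: 45

```text
time_s: 26.7
position: [0.4102, -0.0087, 0.0047]
orientation: [3.11, 0.447, 0.001]
force: [-1.5, -0.2, 6.4]
grip_width: 0.525
```

Run:
```python
from h import *
st()
```

```text
pos [ 0.4102 -0.0087  0.0047] jawdir deg -73.6 w 0.525 F [-1.5 -0.2  6.4] j6 1.17 t 26.7
```

send_rows:
  series:
    - {"xyz": [0,0,20],"spin": 0,"fingers": -0.2}
    - {"xyz": [0,0,50],"spin": 0,"fingers": -0.2}
    - {"xyz": [0,0,46],"spin": 0,"fingers": -0.2}
    - {"xyz": [17,42,0],"spin": -3,"fingers": -0.2}
    - {"xyz": [17,42,0],"spin": -3,"fingers": -0.2}
    - {"xyz": [17,42,0],"spin": -3,"fingers": -0.2}
    - {"xyz": [18,43,0],"spin": -3,"fingers": -0.2}
    - {"xyz": [18,43,0],"spin": -3,"fingers": -0.2}
    - {"xyz": [18,43,0],"spin": -3,"fingers": -0.2}
    - {"xyz": [18,43,0],"spin": -3,"fingers": -0.2}
    - {"xyz": [18,43,0],"spin": -3,"fingers": -0.2}
    - {"xyz": [0,0,0],"spin": 0,"fingers": -0.2}
    - {"xyz": [0,0,0],"spin": 0,"fingers": -0.2}

```text
time_s: 28.32
position: [0.5505, 0.3318, 0.1196]
orientation: [3.134, -0.209, -0.002]
force: [-0.8, -0.4, -2.9]
grip_width: 0.526
```

Run:
```python
from h import *
s=snap('scene');st()
ps=[.5507,.333,-.139]; q=sensors.state()['position']
pl=[(rect(ps,.2,.12,.012),(0,0,255)),(rect(ps,.098,.058,.048),(0,255,0)),(rect([q[0],q[1],-.139],.09,.05,q[2]-.004),(255,0,255)),(rect([q[0],q[1],-.139],.09,.05,q[2]+.006),(255,0,255))]
overlay(s,(260,60,380,185),5,'s14',pl)
t=snap('top'); overlay(t,(95,140,225,240),5,'t14',pl)
```

```text
pos [0.5506 0.3314 0.12  ] jawdir deg -97.6 w 0.521 F [ 1.  -0.6 -2.1] j6 2.19 t 28.375
```

View pics/s14.png

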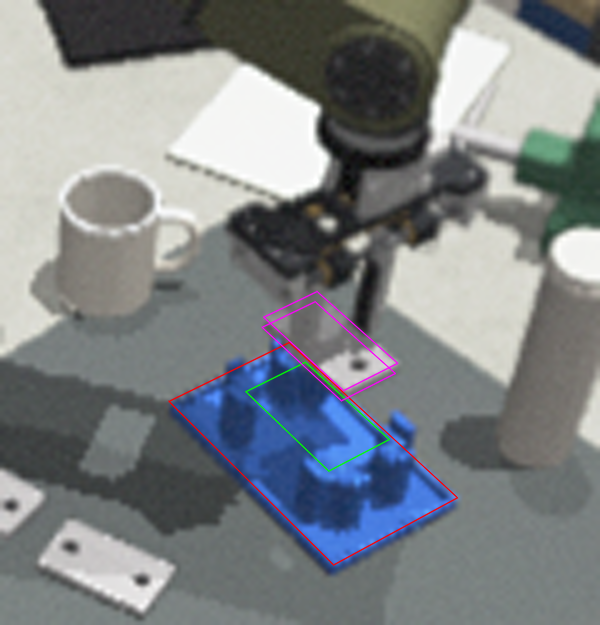

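View pics/t14.png

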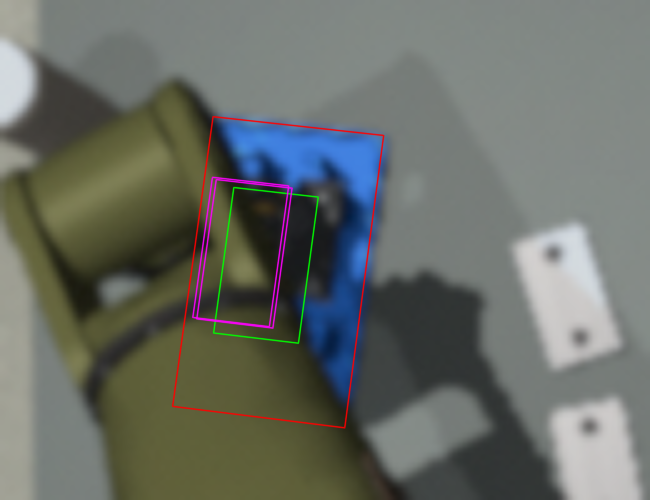

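send_rows:
  series:
    - {"xyz": [0,1,-45],"spin": 0,"fingers": -0.2}
    - {"xyz": [0,0,-25],"spin": 0,"fingers": -0.2}
    - {"xyz": [0,0,-15],"spin": 0,"fingers": -0.2}
    - {"xyz": [0,0,-10],"spin": 0,"fingers": -0.2}
    - {"xyz": [0,0,-8],"spin": 0,"fingers": -0.2}
    - {"xyz": [0,0,-4],"spin": 0,"fingers": -0.2}
    - {"xyz": [0,0,0],"spin": 0,"fingers": -0.2}

```text
time_s: 29.3
position: [0.551, 0.3334, 0.0134]
orientation: [-3.134, 0.209, -0.0]
force: [0.4, -0.3, -1.3]
grip_width: 0.522
```

Run:
```python
from h import *
s=snap('scene');st()
crop(s,(260,60,380,185),5,'s15')
```

```text
pos [0.5511 0.3334 0.0136] jawdir deg -97.6 w 0.525 F [ 0.4 -0.5 -1.7] j6 2.19 t 29.35
```

View pics/s15.png

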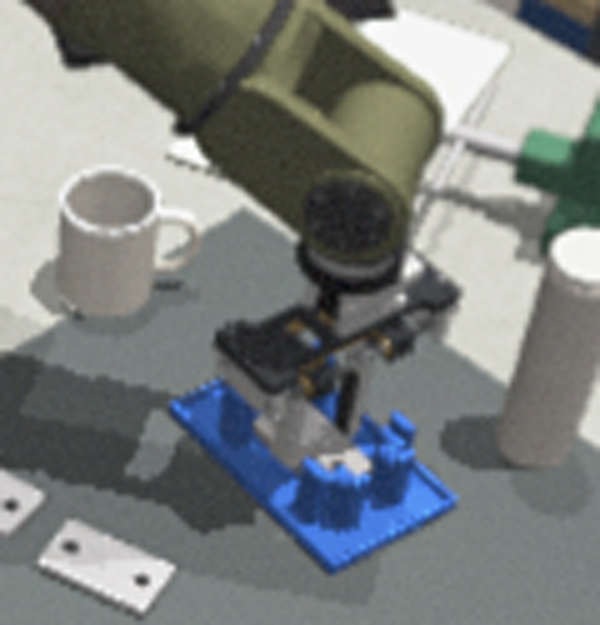

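send_rows:
  series:
    - {"xyz": [0,0,-2],"spin": 0,"fingers": -0.2}
    - {"xyz": [0,0,-1],"spin": 0,"fingers": -0.2}
    - {"xyz": [0,0,0],"spin": 0,"fingers": 0.25}
    - {"xyz": [0,0,0],"spin": 0,"fingers": 0.25}
    - {"xyz": [0,0,0],"spin": 0,"fingers": 0.25}
    - {"xyz": [0,0,30],"spin": 0,"fingers": 0.25}
    - {"xyz": [0,0,50],"spin": 0,"fingers": 0.5}
    - {"xyz": [0,0,30],"spin": 0,"fingers": 0.5}
    - {"xyz": [-28,-43,0],"spin": 3,"fingers": 0.5}
    - {"xyz": [-28,-43,0],"spin": 3,"fingers": 0.5}
    - {"xyz": [-28,-43,0],"spin": 4,"fingers": 0.5}
    - {"xyz": [-28,-43,0],"spin": 4,"fingers": 0.5}
    - {"xyz": [-28,-44,0],"spin": 4,"fingers": 0.5}
    - {"xyz": [0,0,0],"spin": 0,"fingers": 0.5}

```text
time_s: 31.1
position: [0.4099, 0.1157, 0.1207]
orientation: [3.129, 0.281, 0.001]
force: [0.6, 0.9, 0.2]
grip_width: 0.749
```

Run:
```python
from h import *
s=snap('scene');t=snap('top');st()
ps=[.5507,.333,-.139]
pl=[(rect(ps,.09,.05,.015),(255,0,255)),(rect([.411,.1175,.183],.09,.05,.01),(255,0,255)),(rect([.5628,.1193,.296],.09,.05,.01),(255,0,255))]
overlay(s,(200,110,360,220),5,'s16',pl)
overlay(t,(105,140,235,260),5,'t16',pl)
```

```text
pos [0.4115 0.1174 0.1208] jawdir deg -79.7 w 0.75 F [-0.6  0.2  0.2] j6 1.58 t 31.2
```

View pics/s16.png

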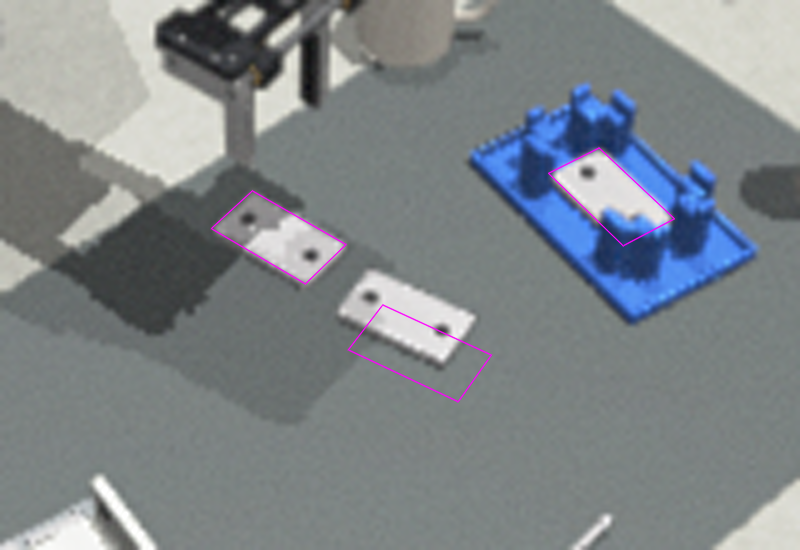

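View pics/t16.png

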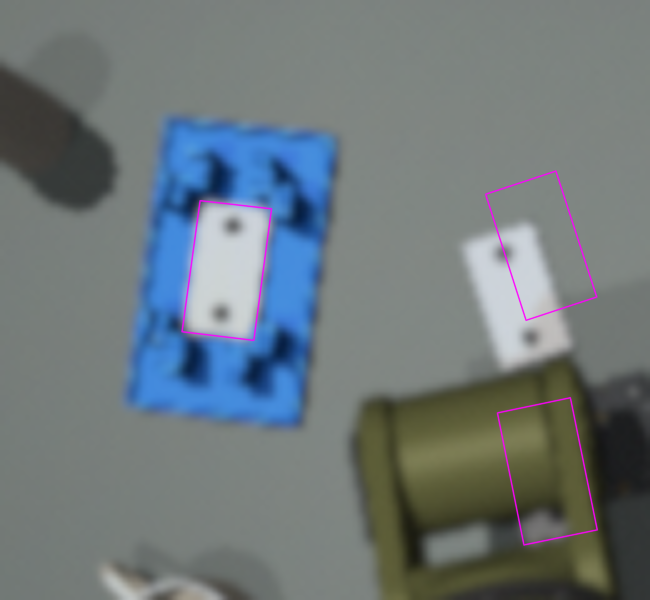

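send_rows:
  series:
    - {"xyz": [0,0,-50],"spin": 0,"fingers": 0.5}
    - {"xyz": [0,0,-45],"spin": 0,"fingers": 0.5}
    - {"xyz": [0,0,-17],"spin": 0,"fingers": 0.5}
    - {"xyz": [0,0,-4],"spin": 0,"fingers": 0.5}
    - {"xyz": [0,0,0],"spin": 0,"fingers": 0.5}
    - {"xyz": [0,0,0],"spin": 0,"fingers": -0.2}
    - {"xyz": [0,0,0],"spin": 0,"fingers": -0.2}
    - {"xyz": [0,0,0],"spin": 0,"fingers": -0.2}
    - {"xyz": [0,0,0],"spin": 0,"fingers": -0.2}
    - {"xyz": [0,0,20],"spin": 0,"fingers": -0.2}
    - {"xyz": [0,0,50],"spin": 0,"fingers": -0.2}
    - {"xyz": [0,0,46],"spin": 0,"fingers": -0.2}
    - {"xyz": [28,43,0],"spin": -3,"fingers": -0.2}
    - {"xyz": [28,43,0],"spin": -3,"fingers": -0.2}
    - {"xyz": [28,43,0],"spin": -4,"fingers": -0.2}
    - {"xyz": [28,43,0],"spin": -4,"fingers": -0.2}
    - {"xyz": [28,44,0],"spin": -4,"fingers": -0.2}
    - {"xyz": [0,0,0],"spin": 0,"fingers": -0.2}

```text
time_s: 33.45
position: [0.5511, 0.3354, 0.1185]
orientation: [3.134, -0.208, -0.002]
force: [-0.1, -0.0, -3.2]
grip_width: 0.522
```

Run:
```python
from h import *
s=snap('scene');st()
q=sensors.state()['position']
pl=[(rect([q[0],q[1],-.139],.09,.05,q[2]-.004),(255,0,255))]
overlay(s,(260,60,380,185),5,'s17',pl)
```

```text
pos [0.5506 0.3339 0.1187] jawdir deg -97.6 w 0.526 F [-0.2 -0.7 -2.7] j6 2.19 t 33.5
```

View pics/s17.png

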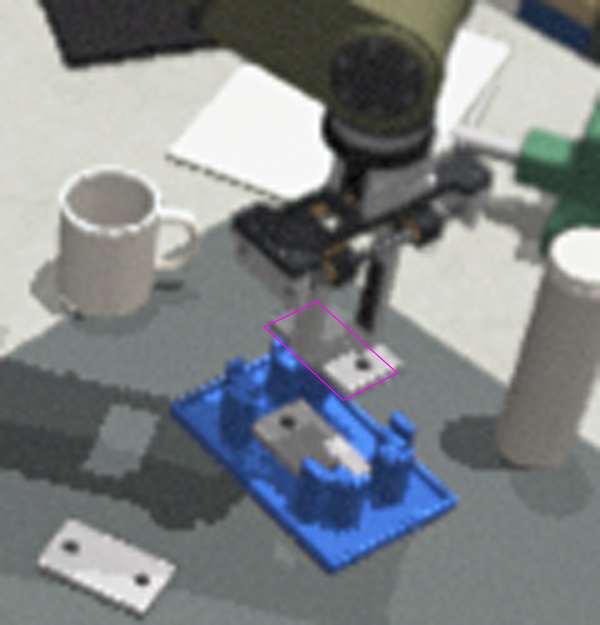

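send_rows:
  series:
    - {"xyz": [0,0,-45],"spin": 0,"fingers": -0.2}
    - {"xyz": [0,0,-20],"spin": 0,"fingers": -0.2}
    - {"xyz": [0,0,-15],"spin": 0,"fingers": -0.2}
    - {"xyz": [0,0,-10],"spin": 0,"fingers": -0.2}
    - {"xyz": [0,0,-4],"spin": 0,"fingers": -0.2}
    - {"xyz": [0,0,-3],"spin": 0,"fingers": -0.2}
    - {"xyz": [0,0,0],"spin": 0,"fingers": -0.2}

```text
time_s: 34.38
position: [0.5511, 0.3334, 0.0236]
orientation: [-3.134, 0.209, -0.001]
force: [0.7, -0.3, -2.3]
grip_width: 0.523
```

Run:
```python
from h import *
s=snap('scene');st()
crop(s,(260,60,380,185),5,'s18')
```

```text
pos [0.5511 0.3335 0.0237] jawdir deg -97.6 w 0.519 F [-0.3  0.1 -2.7] j6 2.19 t 34.425
```

View pics/s18.png

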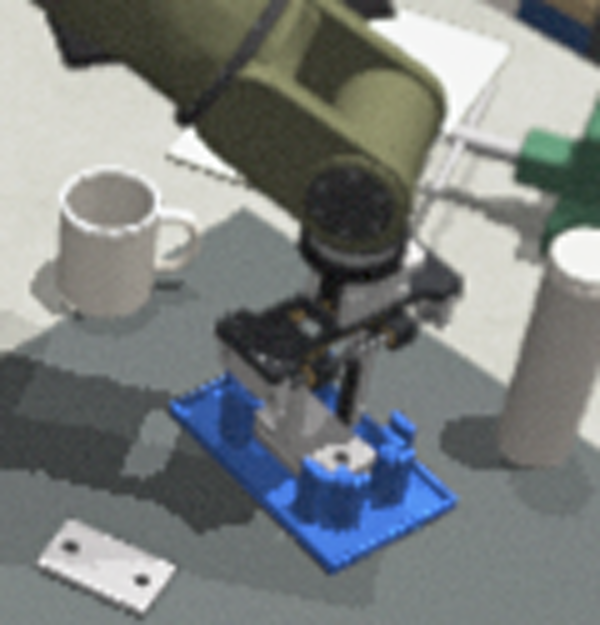

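send_rows:
  series:
    - {"xyz": [0,0,-2],"spin": 0,"fingers": -0.2}
    - {"xyz": [0,0,0],"spin": 0,"fingers": 0.25}
    - {"xyz": [0,0,0],"spin": 0,"fingers": 0.25}
    - {"xyz": [0,0,0],"spin": 0,"fingers": 0.25}
    - {"xyz": [0,0,30],"spin": 0,"fingers": 0.25}
    - {"xyz": [0,0,50],"spin": 0,"fingers": 0.5}
    - {"xyz": [0,0,20],"spin": 0,"fingers": 0.5}
    - {"xyz": [-28,-50,0],"spin": 4,"fingers": 0.5}
    - {"xyz": [-28,-50,0],"spin": 4,"fingers": 0.5}
    - {"xyz": [-28,-50,0],"spin": 4,"fingers": 0.5}
    - {"xyz": [-28,-50,0],"spin": 4,"fingers": 0.5}
    - {"xyz": [-28,-50,0],"spin": 4,"fingers": 0.5}
    - {"xyz": [0,-50,0],"spin": 4,"fingers": 0.5}
    - {"xyz": [0,0,0],"spin": 0,"fingers": 0.5}

```text
time_s: 36.17
position: [0.4106, 0.0311, 0.1211]
orientation: [3.11, 0.442, -0.0]
force: [0.6, 1.6, 0.2]
grip_width: 0.753
```

Run:
```python
from h import *
s=snap('scene');t=snap('top');st()
SP=boxpts(.09,.05,0,.01)
d=[d for d in finder.outline_of('spacer0',t) if d['score']>.4]
for k in d: print(k['score'],k['rect'])
c=unproj(t,[[208,198]],.01)[0]
m=white(t,[185,178,230,225]); x=fitbox([(t,m)],SP,[c[0],c[1],.25]); print(x)
ps=[.5507,.333,-.139]
pl=[(rect(ps,.09,.05,.025),(255,0,255)),(rect(x[0],.09,.05,.01),(255,0,255))]
overlay(s,(200,110,360,220),5,'s19',pl)
overlay(t,(105,140,235,260),5,'t19',pl)
```

```text
pos [0.4109 0.0333 0.121 ] jawdir deg -73.8 w 0.75 F [-0.1  0.4  0.4] j6 1.28 t 36.275
0.93 [198.0, 187.1, 218.0, 213.9]
0.89 [140.1, 180.5, 159.8, 208.9]
(array([0.52980874, 0.13688202, 0.29610232]), np.float64(34.576470588235296), [np.float64(397.0)])
```

View pics/s19.png

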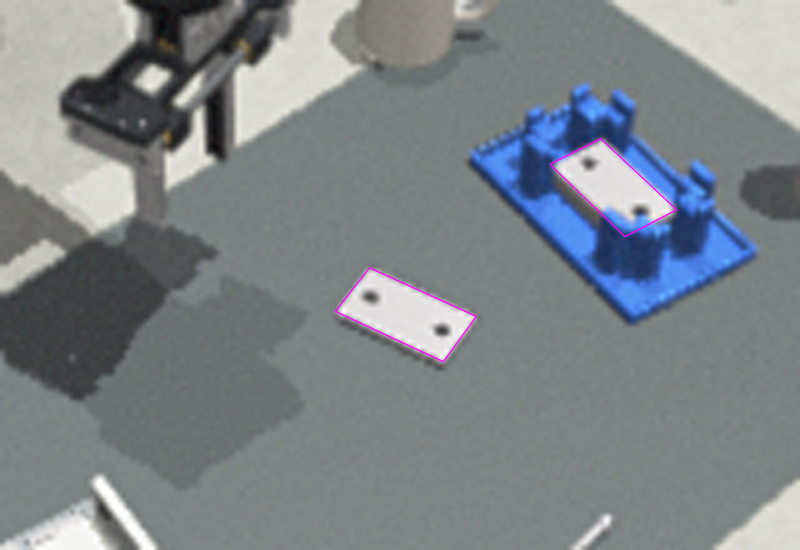

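View pics/t19.png

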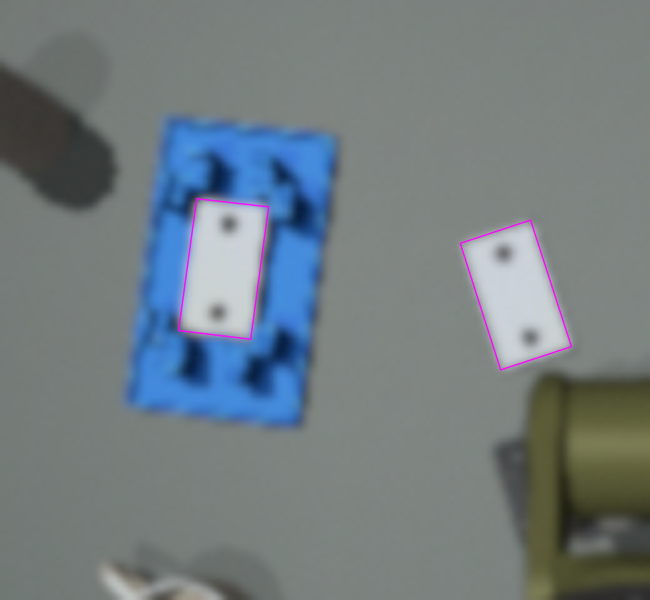

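send_rows:
  series:
    - {"xyz": [30,26,0],"spin": 1,"fingers": 0.5}
    - {"xyz": [30,26,0],"spin": 0,"fingers": 0.5}
    - {"xyz": [30,26,0],"spin": 0,"fingers": 0.5}
    - {"xyz": [29,26,0],"spin": 0,"fingers": 0.5}
    - {"xyz": [0,0,-50],"spin": 0,"fingers": 0.5}
    - {"xyz": [0,0,-45],"spin": 0,"fingers": 0.5}
    - {"xyz": [0,0,-17],"spin": 0,"fingers": 0.5}
    - {"xyz": [0,0,-4],"spin": 0,"fingers": 0.5}
    - {"xyz": [0,0,0],"spin": 0,"fingers": 0.5}
    - {"xyz": [0,0,0],"spin": 0,"fingers": -0.2}
    - {"xyz": [0,0,0],"spin": 0,"fingers": -0.2}
    - {"xyz": [0,0,0],"spin": 0,"fingers": -0.2}
    - {"xyz": [0,0,0],"spin": 0,"fingers": -0.2}

```text
time_s: 37.95
position: [0.5303, 0.1373, 0.0059]
orientation: [3.106, 0.474, 0.002]
force: [-1.8, -0.1, 6.0]
grip_width: 0.518
```

send_rows:
  series:
    - {"xyz": [0,0,20],"spin": 0,"fingers": -0.2}
    - {"xyz": [0,0,50],"spin": 0,"fingers": -0.2}
    - {"xyz": [0,0,46],"spin": 0,"fingers": -0.2}
    - {"xyz": [4,39,0],"spin": -5,"fingers": -0.2}
    - {"xyz": [4,39,0],"spin": -5,"fingers": -0.2}
    - {"xyz": [4,39,0],"spin": -5,"fingers": -0.2}
    - {"xyz": [4,39,0],"spin": -5,"fingers": -0.2}
    - {"xyz": [5,40,0],"spin": -5,"fingers": -0.2}
    - {"xyz": [0,0,0],"spin": 0,"fingers": -0.2}
    - {"xyz": [0,0,0],"spin": 0,"fingers": -0.2}

```text
time_s: 39.2
position: [0.5507, 0.3328, 0.1207]
orientation: [3.134, -0.208, -0.001]
force: [-1.9, -0.0, -3.5]
grip_width: 0.523
```

Run:
```python
from h import *
s=snap('scene');st()
q=sensors.state()['position']
pl=[(rect([q[0],q[1],-.139],.09,.05,q[2]+.006),(255,0,255))]
overlay(s,(260,60,380,185),5,'s20',pl)
```

```text
pos [0.5509 0.3325 0.1209] jawdir deg -97.6 w 0.518 F [ 0.3 -0.7 -1.6] j6 2.19 t 39.25
```

View pics/s20.png

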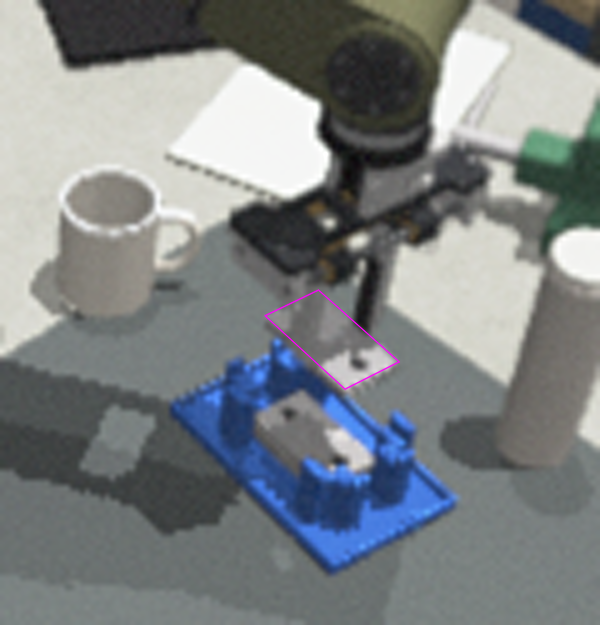

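send_rows:
  series:
    - {"xyz": [0,1,-40],"spin": 0,"fingers": -0.2}
    - {"xyz": [0,0,-20],"spin": 0,"fingers": -0.2}
    - {"xyz": [0,0,-15],"spin": 0,"fingers": -0.2}
    - {"xyz": [0,0,-7],"spin": 0,"fingers": -0.2}
    - {"xyz": [0,0,-4],"spin": 0,"fingers": -0.2}
    - {"xyz": [0,0,-2],"spin": 0,"fingers": -0.2}
    - {"xyz": [0,0,0],"spin": 0,"fingers": -0.2}

```text
time_s: 40.12
position: [0.5511, 0.3344, 0.0336]
orientation: [-3.134, 0.209, -0.001]
force: [0.0, -0.1, -2.3]
grip_width: 0.518
```

Run:
```python
from h import *
s=snap('scene');st()
crop(s,(260,60,380,185),5,'s21')
```

```text
pos [0.5511 0.3345 0.0337] jawdir deg -97.6 w 0.52 F [-0.4  0.3 -2.9] j6 2.19 t 40.175
```

View pics/s21.png

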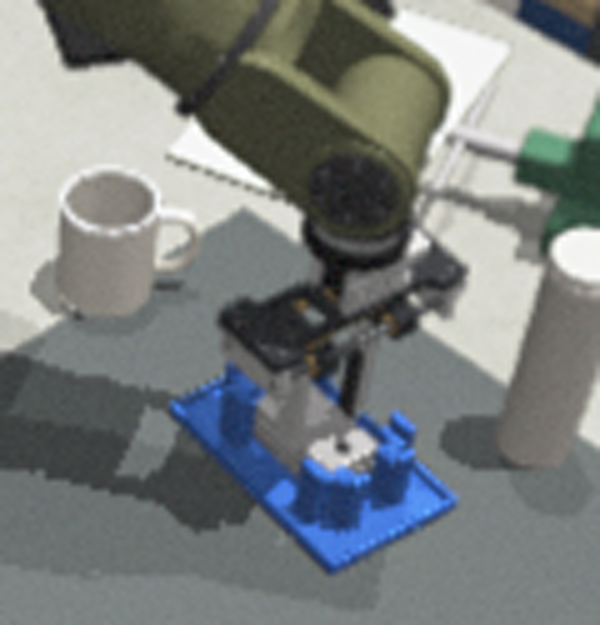

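send_rows:
  series:
    - {"xyz": [0,0,-2],"spin": 0,"fingers": -0.2}
    - {"xyz": [0,0,0],"spin": 0,"fingers": 0.25}
    - {"xyz": [0,0,0],"spin": 0,"fingers": 0.25}
    - {"xyz": [0,0,0],"spin": 0,"fingers": 0.25}
    - {"xyz": [0,0,30],"spin": 0,"fingers": 0.25}
    - {"xyz": [0,0,50],"spin": 0,"fingers": 0}
    - {"xyz": [0,0,60],"spin": 0,"fingers": -0.3}
    - {"xyz": [-35,-40,0],"spin": 0,"fingers": -0.3}
    - {"xyz": [-35,-40,0],"spin": 0,"fingers": -0.3}
    - {"xyz": [-35,-40,0],"spin": 0,"fingers": -0.3}
    - {"xyz": [-35,-40,0],"spin": 0,"fingers": -0.3}
    - {"xyz": [0,-40,0],"spin": 0,"fingers": -0.3}
    - {"xyz": [0,0,0],"spin": 0,"fingers": -0.3}

```text
time_s: 41.8
position: [0.411, 0.1328, 0.1718]
orientation: [-3.134, 0.213, -0.002]
force: [0.3, 0.2, -0.0]
grip_width: 0.346
```

Run:
```python
from h import *
s=snap('scene');t=snap('top');st()
F=[.5775,-.2705,-.138]
def fx(P): return place(F,P)
def fr(x0,x1,y0,y1,z): return fx(np.array([[x0,y0,z],[x1,y0,z],[x1,y1,z],[x0,y1,z]]))
g=(0,255,0);m=(255,0,255)
pl=[(fr(-.085,.085,-.065,.135,.02),(0,0,255)),(fr(-.065,.065,.05,.12,.026),m),(fr(-.065,.065,.112,.120,.065),g)]
overlay(s,(150,170,260,280),6,'s22',pl); overlay(t,(280,145,360,245),6,'t22',pl)
ps=[.551,.3335,-.138]
pl=[(rect(ps,.2,.12,.012),(0,0,255)),(rect(ps,.09,.05,.035),m),(rect(ps,.134,.074,.058),(0,255,255))]
overlay(s,(280,115,360,185),8,'s23',pl); overlay(t,(115,150,185,235),7,'t23',pl)
```

```text
pos [0.4112 0.1345 0.1716] jawdir deg -97.7 w 0.348 F [ 0.8 -0.  -0.6] j6 1.94 t 41.9
```

View pics/s22.png

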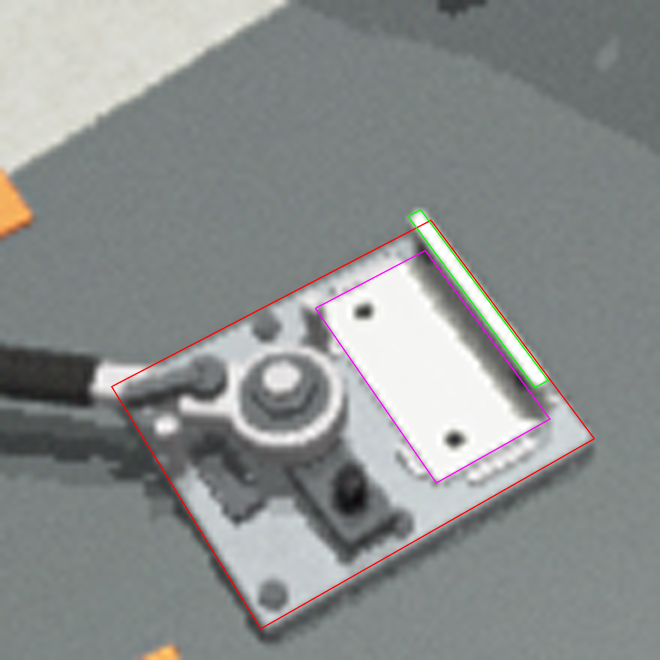

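View pics/t22.png

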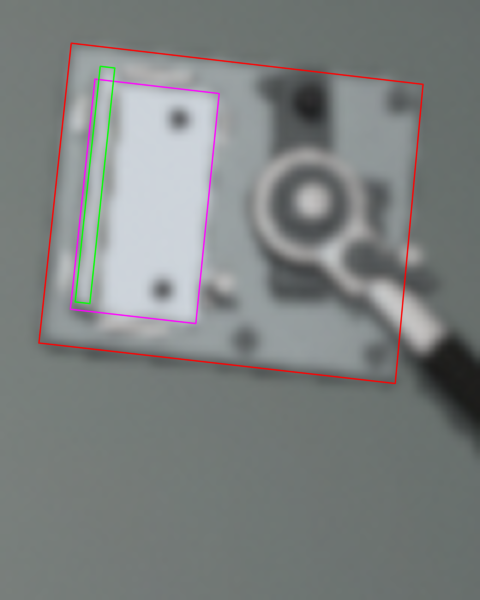

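View pics/s23.png

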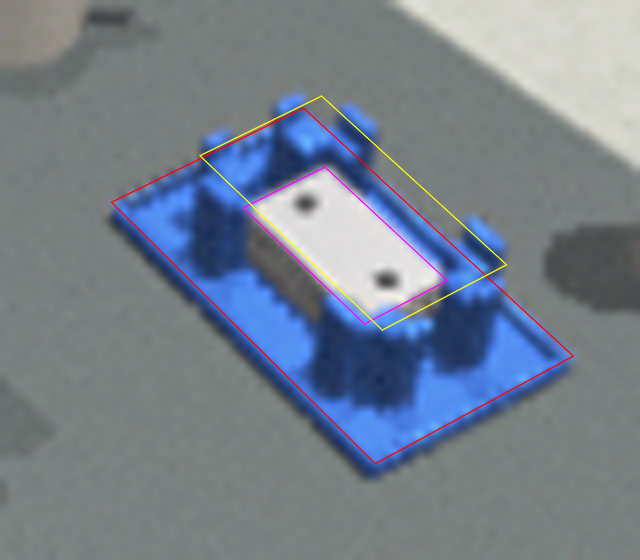

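View pics/t23.png

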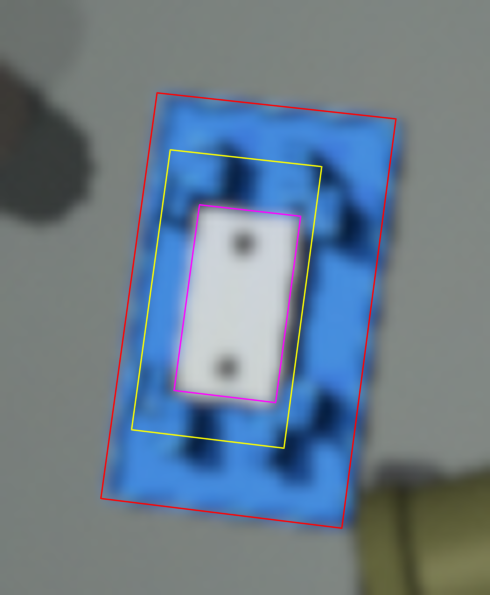

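Run:
```python
from h import *
s=snap('scene');t=snap('top')
m=white(t,[135,172,165,215],lo=140); 
P=boxpts(.09,.05,.0349,.035)
print('T stack',fitbox([(t,m)],P,[.551,.3335,-.138]))
m2=white(s,[305,125,345,160],lo=165)
print('S stack',fitbox([(s,m2)],P,[.551,.3335,-.138]))
h=cv2.cvtColor(t['img'],cv2.COLOR_RGB2HSV)
for lo in (80,110,140):
    b=(h[...,0]>98)&(h[...,0]<128)&(h[...,1]>lo); k=np.zeros_like(b);k[155:232,118:180]=1
    b=cv2.morphologyEx(((b|m)&k).astype(np.uint8),cv2.MORPH_CLOSE,np.ones((7,7)))>0
    print('T tray',lo,fitbox([(t,b)],boxpts(.2,.12,0,.012),[.55,.332,-.13]))
# bracket in T & S : base white region + holes
```

```text
T stack (array([ 0.54959024,  0.33337161, -0.12606593]), np.float64(45.54509803921569), [np.float64(355.0)])
S stack (array([ 0.55114655,  0.33511456, -0.16642981]), np.float64(36.811764705882354), [np.float64(198.0)])
T tray 80 (array([ 0.55069551,  0.3323104 , -0.13832311]), np.float64(64.46274509803922), [np.float64(2131.0)])
T tray 110 (array([ 0.55095199,  0.33215193, -0.1353399 ]), np.float64(56.04705882352941), [np.float64(2048.0)])
T tray 140 (array([ 0.55032005,  0.33144123, -0.13902038]), np.float64(113.77254901960785), [np.float64(1968.0)])
```

send_rows:
  series:
    - {"xyz": [22,-36,0],"spin": 0,"fingers": -0.35}
    - {"xyz": [22,-36,0],"spin": 0,"fingers": -0.35}
    - {"xyz": [23,-36,0],"spin": 0,"fingers": -0.35}
    - {"xyz": [23,-36,0],"spin": 0,"fingers": -0.35}
    - {"xyz": [23,-36,0],"spin": 0,"fingers": -0.35}
    - {"xyz": [23,-36,0],"spin": 0,"fingers": -0.35}
    - {"xyz": [23,-36,0],"spin": 0,"fingers": -0.35}
    - {"xyz": [23,-37,0],"spin": 0,"fingers": -0.35}
    - {"xyz": [0,0,-40],"spin": 0,"fingers": -0.35}
    - {"xyz": [0,0,-40],"spin": 0,"fingers": -0.35}
    - {"xyz": [0,0,-10],"spin": 0,"fingers": -0.35}
    - {"xyz": [0,0,0],"spin": 0,"fingers": -0.35}

```text
time_s: 43.5
position: [0.5934, -0.1542, 0.0816]
orientation: [-3.135, 0.208, 0.0]
force: [0.2, 0.0, -0.5]
grip_width: 0.323
```

Run:
```python
from h import *
s=snap('scene');st()
crop(s,(170,150,280,280),5,'s24')
```

```text
pos [ 0.5938 -0.1544  0.0826] jawdir deg -97.6 w 0.326 F [ 0.1 -1.2  0.3] j6 1.39 t 43.55
```

View pics/s24.png

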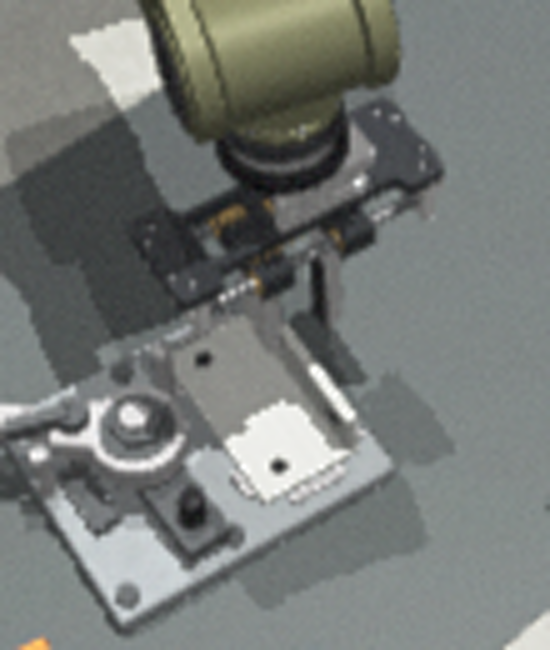

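send_rows:
  series:
    - {"xyz": [0,-1,-20],"spin": 0,"fingers": -0.35}
    - {"xyz": [0,0,-16],"spin": 0,"fingers": -0.35}
    - {"xyz": [0,0,-8],"spin": 0,"fingers": -0.35}
    - {"xyz": [0,0,0],"spin": 0,"fingers": -0.35}
    - {"xyz": [0,0,0],"spin": 0,"fingers": -1}
    - {"xyz": [0,0,0],"spin": 0,"fingers": -1}
    - {"xyz": [0,0,0],"spin": 0,"fingers": -1}
    - {"xyz": [0,0,0],"spin": 0,"fingers": -1}
  force: 50

```text
time_s: 44.55
position: [0.5931, -0.1557, 0.0377]
orientation: [3.134, -0.209, 0.001]
force: [0.0, -0.4, 2.5]
grip_width: 0.08
```

Run:
```python
from h import *
s=snap('scene');st()
```

```text
pos [ 0.5932 -0.1558  0.0377] jawdir deg -97.6 w 0.08 F [-1.2  0.7  3.5] j6 1.39 t 44.6
```

send_rows:
  series:
    - {"xyz": [0,0,6],"spin": 0,"fingers": -1}
    - {"xyz": [0,0,15],"spin": 0,"fingers": -1}
    - {"xyz": [0,0,40],"spin": 0,"fingers": -1}
    - {"xyz": [0,0,41],"spin": 0,"fingers": -1}
    - {"xyz": [-3,30,0],"spin": 0,"fingers": -1}
    - {"xyz": [-3,40,0],"spin": 0,"fingers": -1}
    - {"xyz": [-3,40,0],"spin": 0,"fingers": -1}
    - {"xyz": [-3,40,0],"spin": 0,"fingers": -1}
    - {"xyz": [-3,40,0],"spin": 0,"fingers": -1}
    - {"xyz": [-3,40,0],"spin": 0,"fingers": -1}
    - {"xyz": [-3,40,0],"spin": 0,"fingers": -1}
    - {"xyz": [-3,40,0],"spin": 0,"fingers": -1}
    - {"xyz": [-3,40,0],"spin": 0,"fingers": -1}
    - {"xyz": [-3,40,0],"spin": 0,"fingers": -1}
    - {"xyz": [-3,40,0],"spin": 0,"fingers": -1}
    - {"xyz": [-3,40,0],"spin": 0,"fingers": -1}
    - {"xyz": [-2,30,0],"spin": 0,"fingers": -1}
    - {"xyz": [0,19,0],"spin": 0,"fingers": -1}
    - {"xyz": [0,0,0],"spin": 0,"fingers": -1}
    - {"xyz": [0,0,0],"spin": 0,"fingers": -1}

```text
time_s: 47.1
position: [0.5552, 0.3623, 0.1394]
orientation: [3.134, -0.211, -0.0]
force: [-0.1, -0.0, -2.1]
grip_width: 0.08
```

```bash
cat >> h.py <<'E'
def bracket_polys(q,th,g=(255,0,255)):
    # q: TCP; web centre at TCP xy, underside at TCP z-0.0177
    o=np.array([q[0],q[1]])+R2(th)@np.array([0,-.031]); z=q[2]-.0177; ps=[o[0],o[1],th]
    def r(x0,x1,y0,y1,zz): return place(ps,np.array([[x0,y0,zz],[x1,y0,zz],[x1,y1,zz],[x0,y1,zz]]))
    return [(r(-.065,.065,-.035,.035,z),g),(r(-.065,.065,.027,.035,z+.045),(0,255,0)),(r(-.065,.065,-.035,.027,z+.006),g)]
E
python3 - <<'E'
from h import *
s=snap('scene');st();t=snap('top')
q=sensors.state()['position']
ps=[.551,.333,-.138]
pl=bracket_polys(q,-.1335)+[(rect(ps,.2,.12,.012),(0,0,255)),(rect(ps,.134,.074,.058),(0,255,255))]
overlay(s,(260,50,380,185),5,'s25',pl);overlay(t,(90,130,200,250),5,'t25',pl)
E
```

```text
pos [0.5553 0.3623 0.1394] jawdir deg -97.7 w 0.079 F [-0.2  1.1 -2.1] j6 2.23 t 47.15
```

View pics/s25.png

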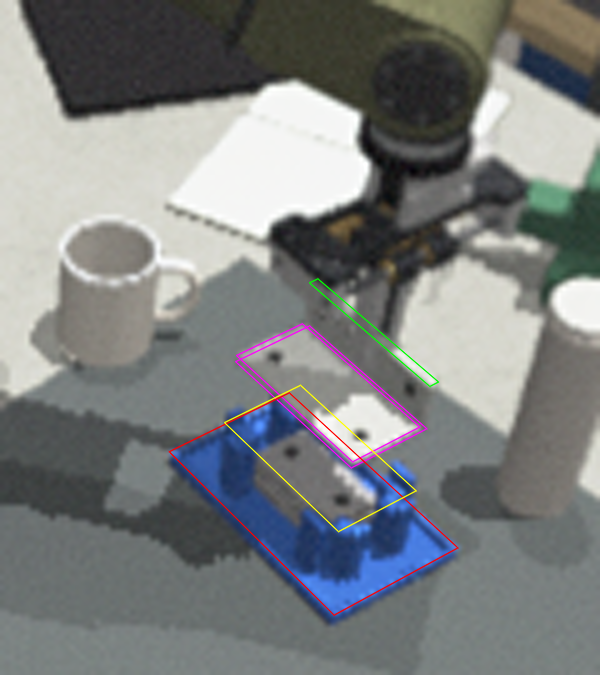

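View pics/t25.png

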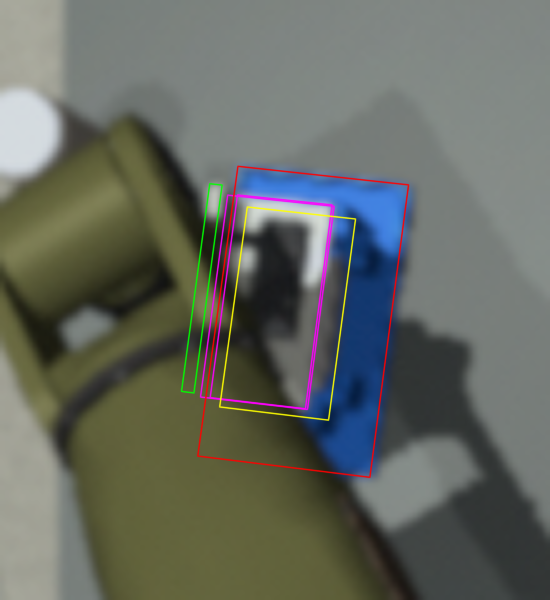

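send_rows:
  series:
    - {"xyz": [0,1,-30],"spin": 0,"fingers": -1}
    - {"xyz": [0,0,-20],"spin": 0,"fingers": -1}
    - {"xyz": [0,0,-8],"spin": 0,"fingers": -1}
    - {"xyz": [0,0,0],"spin": 0,"fingers": -1}

```text
time_s: 47.7
position: [0.555, 0.3642, 0.0812]
orientation: [3.134, -0.21, -0.0]
force: [-0.3, 0.4, -1.3]
grip_width: 0.083
```

Run:
```python
from h import *
s=snap('scene');st()
q=sensors.state()['position']
ps=[.551,.333,-.138]
pl=bracket_polys(q,-.1345)+[(rect(ps,.134,.074,.058),(0,255,255))]
overlay(s,(290,80,360,170),7,'s26',pl);crop(s,(290,80,360,170),7,'s26b')
```

```text
pos [0.5553 0.3644 0.0819] jawdir deg -97.7 w 0.084 F [-0.3  0.1 -1.9] j6 2.23 t 47.75
```

View pics/s26.png

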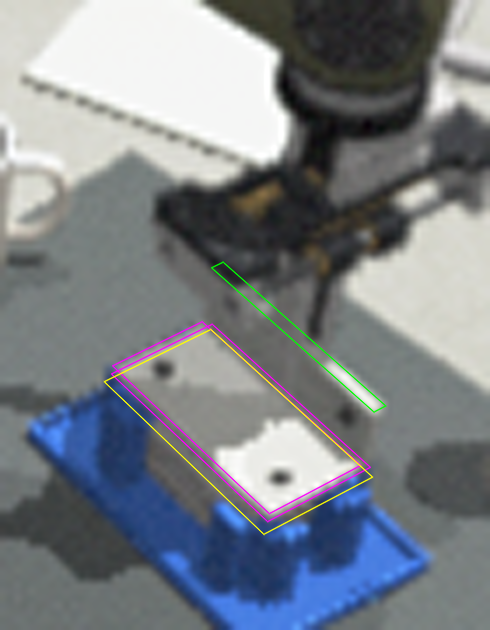

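View pics/s26b.png

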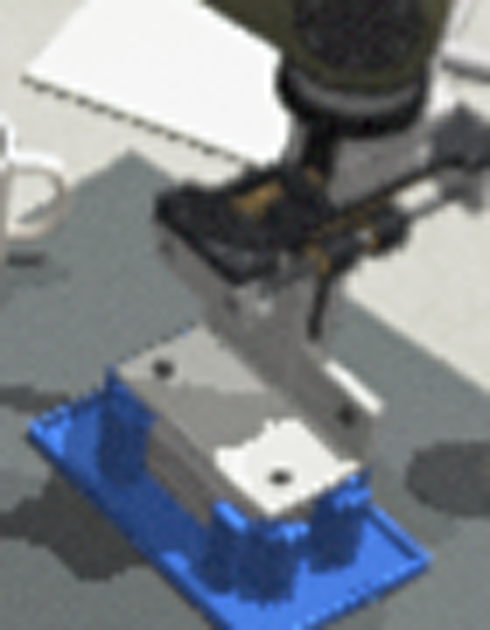

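send_rows:
  series:
    - {"xyz": [0,0,-4],"spin": 0,"fingers": -1}
    - {"xyz": [0,0,-3],"spin": 0,"fingers": -1}
    - {"xyz": [0,0,-2],"spin": 0,"fingers": -1}
    - {"xyz": [0,0,0],"spin": 0,"fingers": -1}

```text
time_s: 48.25
position: [0.5549, 0.3643, 0.0721]
orientation: [3.135, -0.209, -0.0]
force: [0.4, -0.4, -2.3]
grip_width: 0.079
```

Run:
```python
from h import *
st()
```

```text
pos [0.5549 0.3643 0.0721] jawdir deg -97.6 w 0.079 F [ 0.4 -0.4 -2.3] j6 2.23 t 48.25
```

send_rows:
  series:
    - {"xyz": [0,0,-2],"spin": 0,"fingers": -1}
    - {"xyz": [0,0,-2],"spin": 0,"fingers": -1}
    - {"xyz": [0,0,-1],"spin": 0,"fingers": -1}
    - {"xyz": [0,0,0],"spin": 0,"fingers": -1}

```text
time_s: 48.75
position: [0.5549, 0.3643, 0.0671]
orientation: [3.134, -0.209, -0.0]
force: [0.1, 0.7, -3.7]
grip_width: 0.079
```

Run:
```python
from h import *
s=snap('scene');st()
crop(s,(290,80,360,170),7,'s27')
```

```text
pos [0.555  0.3643 0.0673] jawdir deg -97.6 w 0.082 F [-0.1  0.4 -3.1] j6 2.23 t 48.8
```

View pics/s27.png

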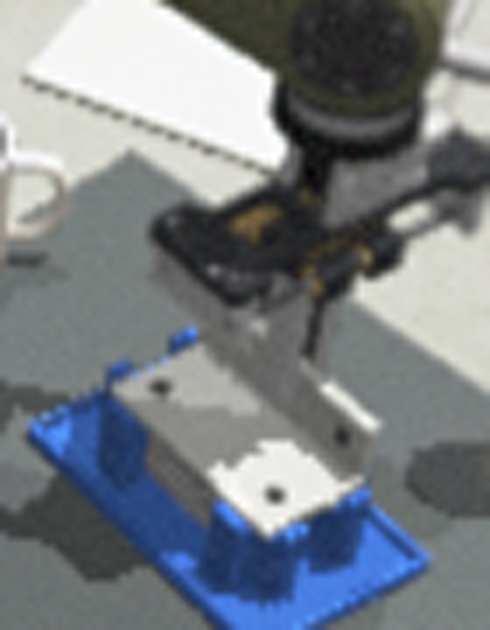

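send_rows:
  series:
    - {"xyz": [0,0,-1],"spin": 0,"fingers": -1}
    - {"xyz": [0,0,-0.5],"spin": 0,"fingers": -1}
    - {"xyz": [0,0,0],"spin": 0,"fingers": -1}

```text
time_s: 49.18
position: [0.555, 0.3644, 0.0658]
orientation: [-3.135, 0.209, -0.0]
force: [0.4, 1.0, -1.9]
grip_width: 0.083
```

send_rows:
  series:
    - {"xyz": [0,0,0],"spin": 0,"fingers": -0.6}
    - {"xyz": [0,0,0],"spin": 0,"fingers": -0.6}
    - {"xyz": [0,0,0],"spin": 0,"fingers": -0.6}
    - {"xyz": [0,0,15],"spin": 0,"fingers": -0.6}
    - {"xyz": [0,0,40],"spin": 0,"fingers": -0.6}
    - {"xyz": [0,0,50],"spin": 0,"fingers": -0.6}
    - {"xyz": [-35,-45,0],"spin": 0,"fingers": -0.6}
    - {"xyz": [-35,-45,0],"spin": 0,"fingers": -0.6}
    - {"xyz": [-35,-45,0],"spin": 0,"fingers": -0.6}
    - {"xyz": [-30,-45,0],"spin": 0,"fingers": -0.6}
    - {"xyz": [0,-50,0],"spin": 0,"fingers": -0.28}
    - {"xyz": [0,0,0],"spin": 0,"fingers": -0.28}

```text
time_s: 50.68
position: [0.4201, 0.1324, 0.1722]
orientation: [-3.134, 0.214, -0.003]
force: [-0.7, 0.7, 0.2]
grip_width: 0.347
```

Run:
```python
from h import *
s=snap('scene');t=snap('top');st()
ps=[.551,.333,-.138]
pl=bracket_polys([.5553,.3637,.0657],-.138)+[(rect(ps,.134,.074,.058),(0,255,255)),(rect(ps,.2,.12,.012),(0,0,255))]
overlay(s,(280,105,360,185),7,'s28',pl);crop(s,(280,105,360,185),7,'s28b'); overlay(t,(115,150,185,235),7,'t28',pl)
crop(s,(150,170,260,280),6,'s29'); crop(t,(115,150,185,235),7,'t28b')
```

```text
pos [0.4204 0.1344 0.1717] jawdir deg -97.7 w 0.36 F [-0.3  0.  -0.5] j6 1.93 t 50.775
```

View pics/s28.png

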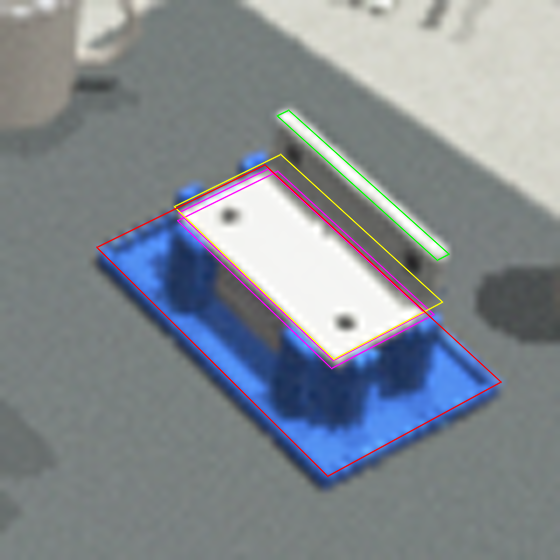

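View pics/s28b.png

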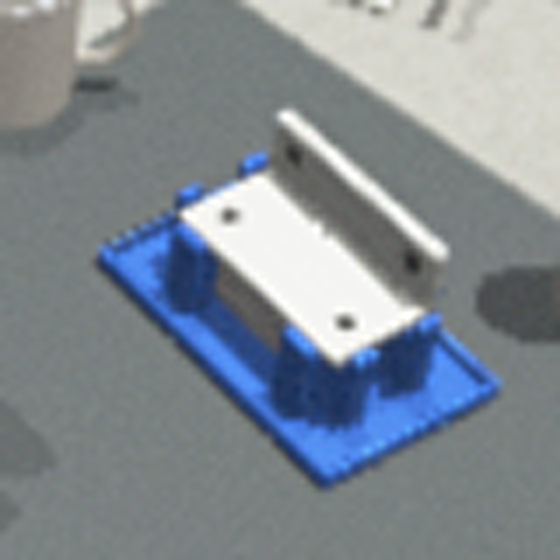

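View pics/t28.png

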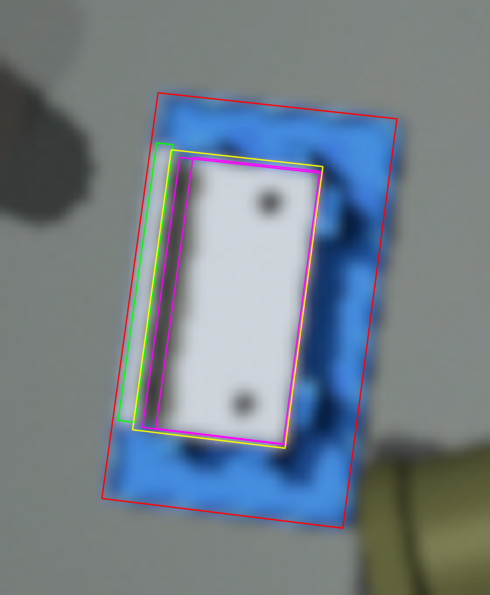

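View pics/s29.png

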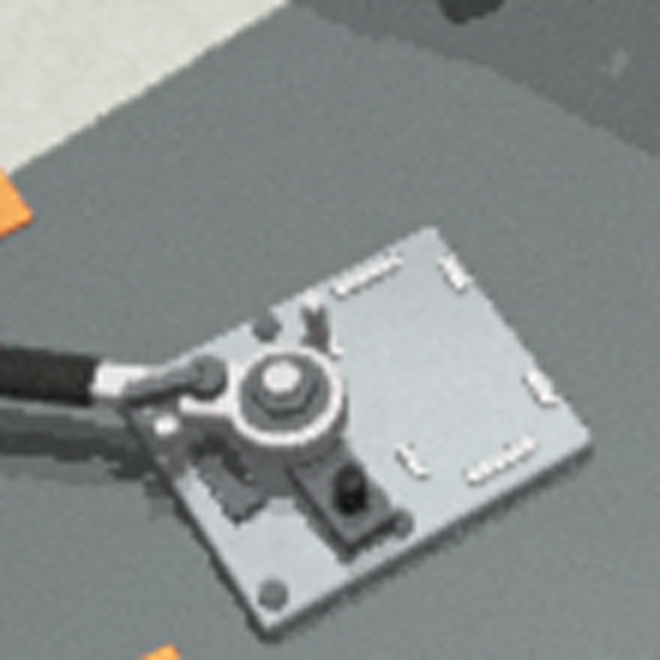

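Run:
```python
from h import *
s=snap('scene');t=snap('top')
k=unproj(s,np.array([350,484])/6+[150,170]-.42,.071)[0]; print('S',k)
crop(t,(280,145,360,245),6,'t30')
print('T',unproj(t,np.array([310,100])/6+[280,145]-.42,.071)[0])
# return arc: tool angle world from a0 to ~82+lag
c=np.array([577.5,-270.5])
for a0 in (-4.,):
    cur=None
    for kk in range(0,16):
        a=np.radians(a0+6.2*kk); P=c+60*np.array([np.cos(a),np.sin(a)])
        if cur is None: cur=P.copy();print(cur);continue
        d=np.round(P-cur);cur+=d;print(d.astype(int).tolist(),end=' ')
    print(cur,np.degrees(a))
```

```text
S [ 0.64264112 -0.27636156  0.071     ]
T [ 0.63602344 -0.27414585  0.071     ]
[ 637.35384302 -274.68538842]
[0, 6] [0, 7] [-2, 6] [-2, 6] [-2, 6] [-4, 6] [-3, 5] [-5, 5] [-5, 4] [-5, 4] [-6, 3] [-6, 3] [-6, 2] [-6, 1] [-7, 0] [ 578.35384302 -210.68538842] 89.0
```

View pics/t30.png

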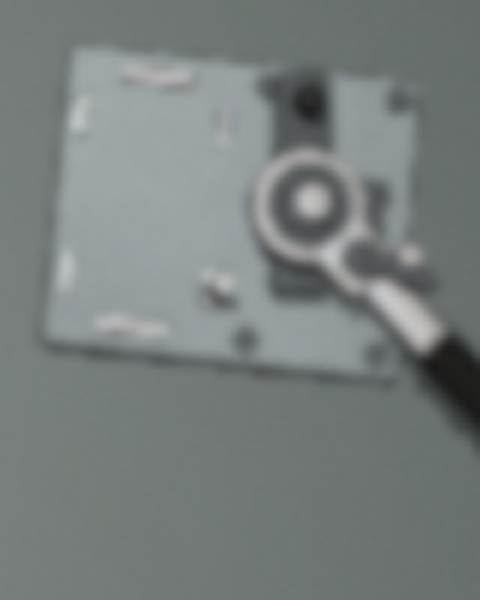

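send_rows:
  series:
    - {"xyz": [22,-41,0],"spin": 1,"fingers": -0.28}
    - {"xyz": [22,-41,0],"spin": 1,"fingers": -0.28}
    - {"xyz": [22,-41,0],"spin": 1,"fingers": -0.28}
    - {"xyz": [22,-41,0],"spin": 1,"fingers": -0.28}
    - {"xyz": [22,-41,0],"spin": 0,"fingers": -0.28}
    - {"xyz": [22,-41,0],"spin": 0,"fingers": -0.28}
    - {"xyz": [22,-41,0],"spin": 0,"fingers": -0.28}
    - {"xyz": [21,-41,0],"spin": 0,"fingers": -0.28}
    - {"xyz": [21,-41,0],"spin": 0,"fingers": -0.28}
    - {"xyz": [21,-40,0],"spin": 0,"fingers": -0.28}
    - {"xyz": [0,0,-45],"spin": 0,"fingers": -0.28}
    - {"xyz": [0,0,-20],"spin": 0,"fingers": -0.28}
    - {"xyz": [0,0,0],"spin": 0,"fingers": -0.28}

```text
time_s: 52.5
position: [0.6368, -0.2734, 0.1045]
orientation: [-3.139, 0.098, 0.004]
force: [-0.3, -0.4, 1.1]
grip_width: 0.358
```

Run:
```python
from h import *
s=snap('scene');st()
crop(s,(150,170,260,280),6,'s31')
```

```text
pos [ 0.6374 -0.2738  0.1063] jawdir deg -93.6 w 0.363 F [-0.4  0.1  0.9] j6 1.17 t 52.55
```

View pics/s31.png

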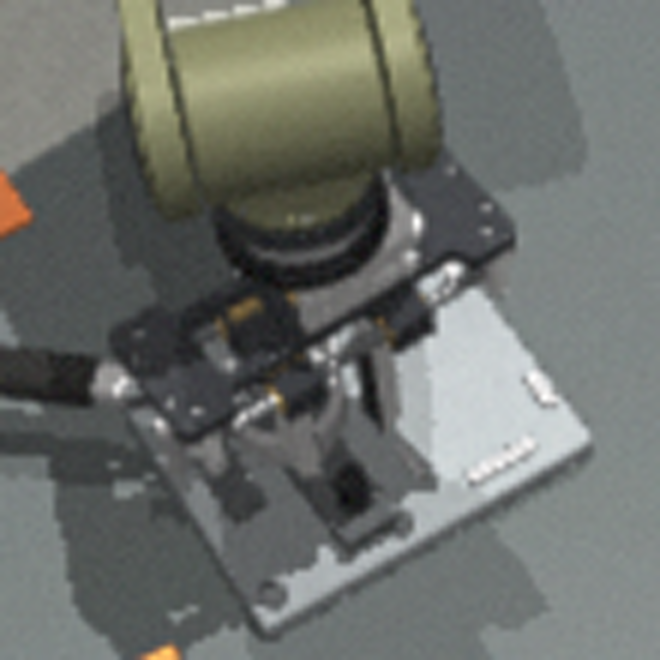

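Fingers hover either side of the knob (at about 350,488 in the crop). Descend slowly, then swing back.

send_rows:
  series:
    - {"xyz": [0,-1,-20],"spin": 0,"fingers": -0.28}
    - {"xyz": [0,0,-10],"spin": 0,"fingers": -0.28}
    - {"xyz": [0,0,-8],"spin": 0,"fingers": -0.28}
    - {"xyz": [0,0,-8],"spin": 0,"fingers": -0.28}
    - {"xyz": [0,0,-6],"spin": 0,"fingers": -0.28}
    - {"xyz": [0,0,0],"spin": 0,"fingers": -0.28}

```text
time_s: 53.3
position: [0.6368, -0.2756, 0.0533]
orientation: [-3.14, 0.1, 0.001]
force: [-0.5, 0.1, 0.8]
grip_width: 0.358
```

send_rows:
  series:
    - {"xyz": [0,6,0],"spin": 6.2,"fingers": -0.28}
    - {"xyz": [0,7,0],"spin": 6.2,"fingers": -0.28}
    - {"xyz": [-2,6,0],"spin": 6.2,"fingers": -0.28}
    - {"xyz": [-2,6,0],"spin": 6.2,"fingers": -0.28}
    - {"xyz": [-2,6,0],"spin": 6.2,"fingers": -0.28}
    - {"xyz": [-4,6,0],"spin": 6.2,"fingers": -0.28}
    - {"xyz": [-3,5,0],"spin": 6.2,"fingers": -0.28}
    - {"xyz": [0,0,0],"spin": 0,"fingers": -0.28}

```text
time_s: 54.3
position: [0.6242, -0.2336, 0.0543]
orientation: [2.954, 1.067, 0.001]
force: [-0.2, 0.4, -0.6]
grip_width: 0.359
```

Run:
```python
from h import *
s=snap('scene');st()
crop(s,(150,170,260,280),6,'s32')
```

```text
pos [ 0.6241 -0.2337  0.0542] jawdir deg -50.4 w 0.363 F [1.6 0.2 0.2] j6 0.47 t 54.35
```

View pics/s32.png

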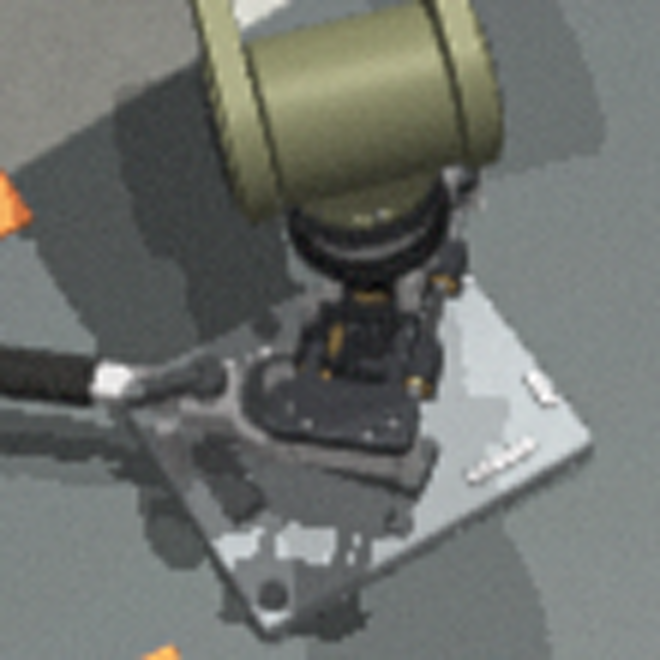

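Strap follows. Continue.

send_rows:
  series:
    - {"xyz": [-5,5,0],"spin": 6.2,"fingers": -0.28}
    - {"xyz": [-5,4,0],"spin": 6.2,"fingers": -0.28}
    - {"xyz": [-5,4,0],"spin": 6.2,"fingers": -0.28}
    - {"xyz": [-6,3,0],"spin": 6.2,"fingers": -0.28}
    - {"xyz": [-6,3,0],"spin": 6.2,"fingers": -0.28}
    - {"xyz": [-6,2,0],"spin": 6.2,"fingers": -0.28}
    - {"xyz": [-6,1,0],"spin": 6.2,"fingers": -0.28}
    - {"xyz": [-5,0,0],"spin": 5,"fingers": -0.28}
    - {"xyz": [0,0,0],"spin": 0,"fingers": -0.28}

```text
time_s: 55.48
position: [0.5802, -0.2118, 0.0541]
orientation: [2.26, 2.182, 0.001]
force: [0.0, -1.2, -0.6]
grip_width: 0.359
```

Run:
```python
from h import *
s=snap('scene');st()
crop(s,(150,170,260,280),6,'s33')
```

```text
pos [ 0.5802 -0.2118  0.054 ] jawdir deg -2.1 w 0.359 F [0.4 0.2 0.7] j6 -0.37 t 55.525
```

View pics/s33.png

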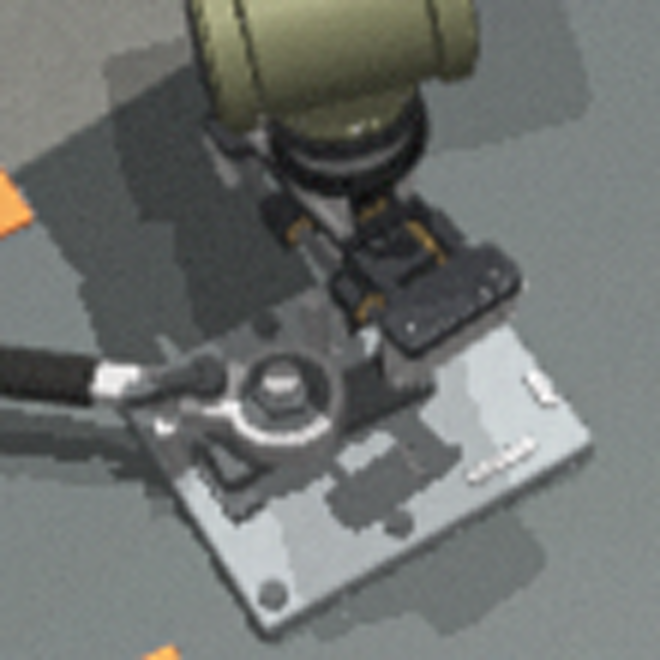

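Strap looks back in line. Back off a little, lift straight, clear, and look.

send_rows:
  series:
    - {"xyz": [4,0,0],"spin": 0,"fingers": -0.2}
    - {"xyz": [0,0,20],"spin": 0,"fingers": -0.2}
    - {"xyz": [0,0,50],"spin": 0,"fingers": -0.2}
    - {"xyz": [0,0,50],"spin": 0,"fingers": -0.2}
    - {"xyz": [-40,40,0],"spin": 0,"fingers": -0.2}
    - {"xyz": [-40,40,0],"spin": 0,"fingers": -0.2}
    - {"xyz": [-40,40,0],"spin": 0,"fingers": -0.2}
    - {"xyz": [-30,40,0],"spin": 0,"fingers": -0.2}
    - {"xyz": [0,50,0],"spin": 0,"fingers": -0.2}
    - {"xyz": [0,0,0],"spin": 0,"fingers": -0.2}

```text
time_s: 56.78
position: [0.434, 0.0005, 0.1753]
orientation: [2.253, 2.187, 0.002]
force: [-0.3, -1.5, -0.8]
grip_width: 0.401
```

Run:
```python
from h import *
s=snap('scene','scene_end');t=snap('top','top_end');st()
crop(s,(150,170,260,280),6,'s34');crop(t,(280,145,360,245),6,'t34');crop(t,(60,70,440,300),2,'t35')
a=unproj(s,np.array([387,340])/6+[150,170]-.42,.071)[0]; print(a)
```

```text
pos [ 0.4342 -0.0017  0.1747] jawdir deg -1.8 w 0.404 F [ 0.8 -0.2  0.5] j6 -0.06 t 56.875
[ 0.58759633 -0.21013897  0.071     ]
```

View pics/s34.png

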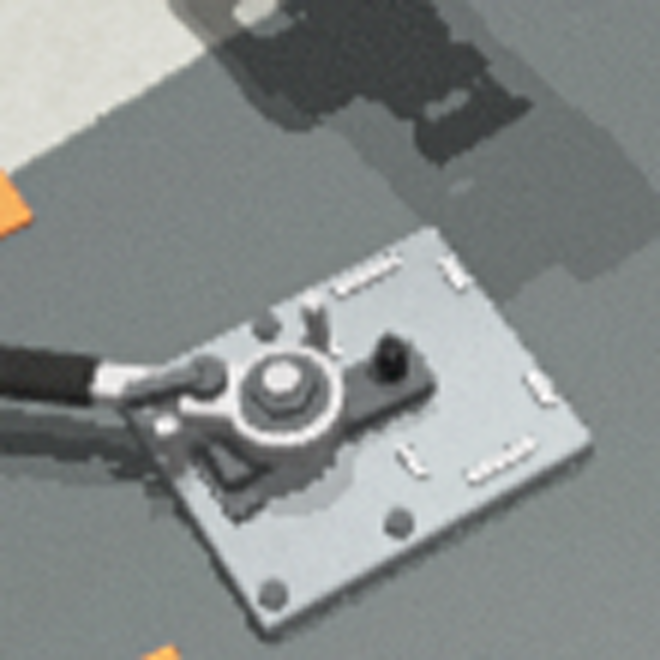

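View pics/t34.png

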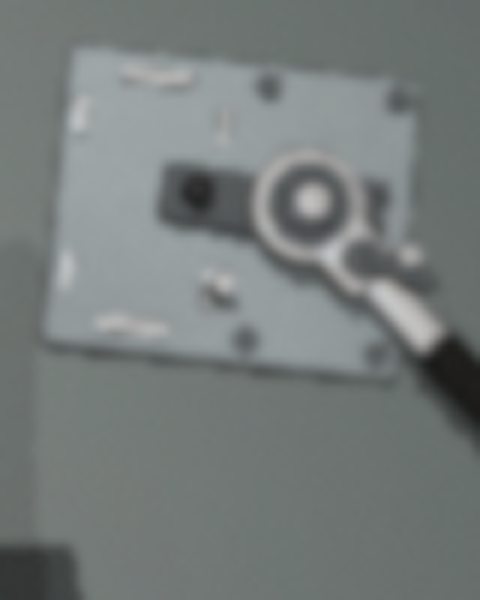

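View pics/t35.png

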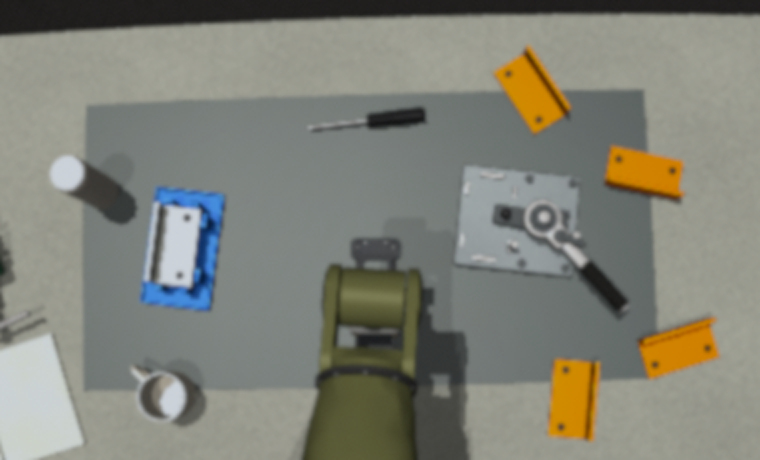

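View pics/scene_end.png

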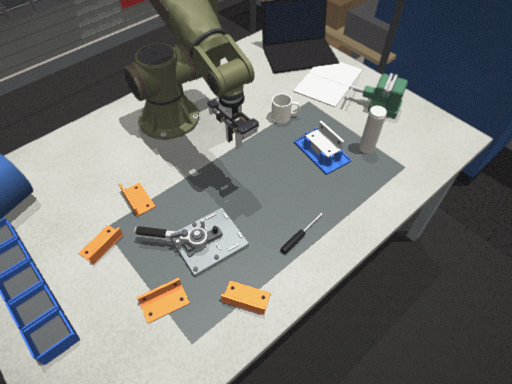

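Run:
```python
from h import *
print(ticket.sign_off())
```

```text
the job is handed in; nothing more can be done
None
```

The job is done and handed in at about 57 s of the 210 s allowed; no verdict was reported.

- **Clamp:** I flipped the lever to the loosening side, backed the nut off with two full ratchet strokes and swung the strap aside. The nut turn was not read directly. The knob rose about 3 mm and the strap swung freely past its notch.
- **Kit:** Three spacers were present. One was knocked aside partway through, so I located it again before picking it up. All three are stacked flat in the pocket. The bracket is on the corner blocks between their steps, web to the tray's +y side. It went down with no contact force beyond its own weight.
- **Strap return:** I swung the strap back over the empty nest.

In the last pictures:

- The bracket outline matches the expected seat in both views to about 1–2 mm.
- The strap reads about 0.03–0.07 rad from its zero.
- The gripper touches nothing.
- The spray can, screwdriver and mug look unmoved by eye.

**Disagreements:** The two cameras differed by 1–3 mm on the fixture and tray positions. I went between them using where the gripper actually released a spacer, and nothing caught on the way down. Right after pushing it, the lever read about 0.8 rad, roughly measured, against the 0.7 needed.

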